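# Park the air regulator and clear the drying booth

## Robot

A 7-joint arm with a two-finger parallel gripper is mounted at the origin on the work surface. World frame = base frame: x ahead of the robot, y to its left, z up, the work surface at z = 0. Lengths are in m, angles in rad, forces in N, time in s.
With the tool pointing down it reaches from about 0.425 to 0.875 m from the base axis. Payload 4.7 kg.
Tool frame: the origin (TCP) lies on the mounting face of the last link; the fingertips stand 173 mm ahead of it and the grasp point (between the pads) lies 155 mm ahead of it; z points along the fingers, y is the line along which they close (so a half turn about z gives the same grasp; the last joint's range is limited). The gripper opens to 85 mm and grips with 20 to 120 N. Pads are 22 mm wide; open, the fingers measure 114 mm over their backs; the gripper's body (76 mm by 85 mm) begins 54 mm behind the grasp point. The pads swing forward as they close: fully open they stand 13 mm farther back than shut.
Start: joints at [-1.301, 0.321, -0.07, 1.45, 0.023, 1.371, -0.057], TCP at [0.164, 0.629, 0.405] pointing down, gripper open.
Joint ranges: [-2.86, 2.86], [-0.3, 2.09], [-1.38, 1.24], [0.06, 2.45], [-1.56, 4.7], [0.09, 2.05], [-2.69, 2.69]. Speed limits (rad/s): [2.57, 2.57, 3.14, 3.14, 3.14, 3.14, 3.14].

## Interface

Orientations are given as a rotation vector (axis times angle).
In Python, from workcell import arm gives the robot as it stands.
- The arm moves only by the tool send_rows, never from a script. Its argument "targets" is a list of rows, each an object with "translation": the shift along the world's x, y, z scaled (see below), a list of three; "yaw": the turn about the world's z scaled (see below). In form: [{"translation": [tx, ty, tz], "yaw": yaw}, ...]. A call has 1 to 10 rows; each row is the pose to reach, as a shift and turn from the pose commanded when the call began; what a row does not reach only later rows make up. The controller multiplies each number of a shift by 250 mm and each number of a turn by 45 degrees. A row lasts 1/8 s, in which the tool goes at most 62.5 mm and 10.7 degrees, less where a joint would pass 70% of its speed; a pose out of reach is approached as far as the arm can. A call with a number of a shift or a turn outside -1 to 1 is refused whole. A call with a gripper value outside its range is refused whole. "grip" is the opening, from -1 (shut) to 1 (fully open), set as the call begins (left out, the last holds). The fingers move at their own pace and stop on an object; the grip force is fixed at half the most. Time passes only in rows, so rows that repeat a pose let the fingers close. It gives the time, the measured TCP pose, the force, the opening and the grip force at its end, in the units of the state.
- arm.sense(): the state, without advancing time (a new reading comes with each control period).
- arm.camera(name): name is "scene" or "side" or "wrist"; returns a dict with "color" (384x512x3 uint8, blue, green, red), "depth" (384x512 float32, m along the optical axis (not along the pixel's ray), 0 where there is no reading), "intrinsics" (3x3 intrinsics, pixels), "xyz" and "attitude" of the camera in the world. Camera axes: x right, y down, z forward; pixel columns grow to the right and rows downward; lengths in m; the calibration is good to about 2 mm. A picture is of the moment at which its call begins.
- arm.hand_in(): hands the job in; it is judged then, once.
The state is a dict: "time_s": time; "joints": joint angles; "qd": joint speeds; "joint_torque": joint torques, N m; "position": TCP position; "eef_rot": TCP orientation; "ft_force": force on the tool from outside, world axes, zero at the start; "ft_torque": the same for the moment, N m; "finger_gap": finger opening in m; "grasp_force": force on a finger pad.
Only numpy, scipy, OpenCV 4.12 (cv2) and the standard library are available. Lean on these libraries where they do the work, as an engineer would, in place of code of your own. Each camera call takes 0.05 s, during which the arm holds its last target. There are 200 camera calls.

## Task

The painting session at the games table is over: turn the air regulator's knob so that its pointer lines up with the white rest mark, then slide the locking hood fully over it. After that raise the drying booth's clear guard flap all the way, set its prop stay so that it stays up, and stand all the figures (two or three) upright in the wooden movement tray. With the figures out, lift the flap off the stay, fold the stay back down and shut the flap; leave everything else on the table alone.

Things in the scene. Friction and masses are not known exactly. Their poses are not given: they have to be found in the camera images.
- booth: Drying booth, a fixed grey box 324 wide (y), rim 98 mm above the table. Origin at table level; x points away from the robot, y left. Open bay: x -80 to 0, y -157 to 157, floor at z 28, front and side walls 5 thick. A ledge 35 wide, 14 high along both side walls keeps figures within y -104 to 104. Behind the bay is a black filter block up to z 86.
- flap (a joint): Clear guard flap, 205 deep, 346 wide, 4 thick: 0 shut, up to 1.53 rad (the stop, nearly upright). Soft-closing: 1 to 6 N at the handle raise it slowly (0.1 to 0.3 rad/s); let go, it sinks very slowly near upright (over 10 s from 1.5 to 1.36 rad), faster lower down, unless the stay holds it. On the stay it rests at about 1.30 rad, leaning a little over the bay.
- flap_handle (a point): Middle of the flap's handle: a 10 mm round steel bar, 90 mm long along the booth's y, carried on two end rods 40 mm in front of the flap's front edge (in the flap's plane). 245 mm from the hinge line. Can be pinched from above, fingers on its near and far side, and turns between the fingers.
- flap_hinge (a point): Middle of the flap's hinge line, 100 mm above the table; hinge axis along the booth's y. The point turns with the booth, not with the flap.
- stay (a joint): Prop stay: a steel rocker rod outside the booth's right (-y) wall, 30 mm off it, pivot at the booth's (-70, -192, 90) mm, axis along y. 0 as stored (level), 0.46 rad at its stop (set). Its rear end carries a pin that swings up under the flap's right edge; the flap then settles onto it. The flap must be above 1.36 rad meanwhile, else the pin jams under it. Stays where it is left.
- stay_pad (a point): Top of the black press pad (34 along the rod, 24 wide) on the stay's front arm, 50 mm in front of the pivot. Pressing it straight down (about 2 N) by some 22 mm, to the stop, swings the rear arm up. To fold the stay, with the flap lifted off it, press the rear arm (8 mm round rod) down about 50 mm behind the pivot, until level.
- reg: Bench air regulator, a fixed aluminium block 90 (x) by 180 (y) by 50 mm high. Origin: centre of its underside; knob at local y +45, locking hood parked at local y -45.
- knob (a joint): Regulator knob; turns clockwise seen from above as the value grows, 0 to 3.1 rad, stiff enough to stay put. At 0 its white pointer line points along the regulator's +x; at 2.00 it points at the rest mark.
- knob_grip (a point): On the knob's axis, half-way up its grip bar, 70 mm above the table. The bar is 42 long, 10 wide, 22 high (top 80 mm above the table) on a 44 mm disc (top at 58 mm); the white pointer line is on one end of the bar. The point turns with the knob: its x axis points along the pointer.
- mark (a point): The rest mark: the one white line on the regulator's top beside the knob, 28 mm from the knob's axis (the other ticks are small and dark).
- hood (a joint): Locking hood of the regulator, a steel tunnel 66 by 58 by 38 mm high that slides along the regulator's +y: at its start near 0 it stands clear of the knob, at 0.090 m (the stop) it covers the knob wholly. Needs about 1.5 N and stays where it is left.
- hood_fin (a point): Centre of the black fin on top of the hood by which it is slid: 10 (x) by 34 (y) by 20 mm high, top 108 mm above the table; the hood's own top is at 88 mm.
- tray: Wooden movement tray, fixed, 118 (x) by 168 (y) mm, floor 4 mm thick, rim 4 mm wide and 12 mm high. Origin: centre of its underside; x is the short side.
- fig1_mid (a point): Miniature figure 1 (with round shield and spear): upright, 64 mm high, about 50 g, on a round base 36 mm across and 6 mm thick; robed body a cylinder of 18 mm diameter from 6 to 50 mm above its underside, small head above. This point: on its axis, 32 mm above its underside; z along the figure. Starts in the booth's bay; absent in some starts.
- fig2_mid (a point): Miniature figure 2 (with square shield and sword): upright, 64 mm high, about 50 g, on a round base 36 mm across and 6 mm thick; robed body a cylinder of 18 mm diameter from 6 to 50 mm above its underside, small head above. This point: on its axis, 32 mm above its underside; z along the figure. Starts in the booth's bay; absent in some starts.
- fig3_mid (a point): Miniature figure 3 (drummer with a broad hat): upright, 64 mm high, about 50 g, on a round base 36 mm across and 6 mm thick; robed body a cylinder of 18 mm diameter from 6 to 50 mm above its underside, small head above. This point: on its axis, 32 mm above its underside; z along the figure. Starts in the booth's bay; absent in some starts.
- pot1: Bystander, leave alone: paint jar, 32 across, 55 high mm. Origin at the centre of its underside.
- pot2: Bystander, leave alone: paint jar, 32 across, 55 high mm. Origin at the centre of its underside.
- pot3: Bystander, leave alone: amber glass bottle, 36 across, 75 high mm. Origin at the centre of its underside.
- die: Bystander, leave alone: white die, 22 mm. Origin at the centre of its underside.
- ruler: Bystander, leave alone: wooden ruler, 30 by 200 by 4 mm. Origin at the centre of its underside.
- cup: Bystander, leave alone: white cup, 72 across, 85 high mm. Origin at the centre of its underside.
- tape: Bystander, leave alone: tape measure, 60 by 65 by 32 mm. Origin at the centre of its underside.

How it is judged:
By the outcome, as a careful person would: the job done as asked, in the order asked, and still so for the second after the job is handed in, with the robot touching nothing.
Of fig1, fig2, fig3 only 2 to 3 are there at a start; the rules pass over those that are not, and their reading is None.
At some moment in a run one of fig1, fig2, fig3 may be knocked a few centimetres aside while the robot is not near it.
It also fails if it takes over 210 s, if anything falls off the work surface, if the arm or the gripper's body presses on something with over 40 N, if the wrist force passes 120 N, or if a joint passes its speed limit or range.

## Working session

There is one attempt and no reset: what is moved stays moved. The work goes in short steps, Python scripts to look and compute and a tool call to move; the robot and the scene stay as the last step left them, time stands still between calls to the robot, and variables do not carry over. Pictures are saved under pics/ and viewed, at most 16 in all, crops included, and the job is handed in when it is done.

Besides the shell and the picture viewer there is one more tool, called after "Call:" by a JSON object that holds its "api" and its "payload". send_rows: Moves the arm, as the interface text tells. Its arguments: {"type":"object","properties":{"targets":{"type":"array","items":{"type":"object","properties":{"translation":{"type":"array","items":{"type":"number","minimum":-1,"maximum":1}},"yaw":{"type":"number","minimum":-1,"maximum":1}}}},"grip":{"type":"number"}},"required":["targets"]}

```bash
ls; mkdir -p pics; cat > h.py <<'E'
import numpy as np, cv2
from scipy.spatial.transform import Rotation as R
from workcell import arm
def cam(n):
    c=arm.camera(n); c['n']=n
    a=np.array(c['attitude'],float); c['R']=a if a.shape==(3,3) else R.from_rotvec(a).as_matrix()
    c['t']=np.array(c['xyz']); c['K']=np.array(c['intrinsics']); return c
def ray(c,u,v):
    return c['R']@np.linalg.inv(c['K'])@np.array([u,v,1.])
def onz(c,u,v,z):
    d=ray(c,u,v); return c['t']+d*(z-c['t'][2])/d[2]
def pt(c,u,v):
    d=c['depth'][int(round(v)),int(round(u))]; return c['t']+ray(c,u,v)*d
def proj(c,p):
    q=c['K']@(c['R'].T@(np.array(p)-c['t'])); return q[:2]/q[2]
def cloud(c):
    v,u=np.mgrid[:384,:512]; d=c['depth']
    r=np.stack([u,v,np.ones_like(u)],-1)@np.linalg.inv(c['K']).T@c['R'].T
    return c['t']+r*d[...,None]
E
python3 - <<'E'
from h import *
s=arm.sense(); print({k:np.round(v,3) for k,v in s.items()})
a=cam('scene');b=cam('side')
for c in(a,b): print(c['n'],c['t'],c['R'].round(3).tolist(),c['K'].round(1).tolist())
cv2.imwrite('pics/a.png',cv2.resize(a['color'],(800,600)));cv2.imwrite('pics/b.png',cv2.resize(b['color'],(800,600)))
np.savez('ab.npz',a=a['color'],ad=a['depth'],b=b['color'],bd=b['depth'])
E
```

```text
pics
{'time_s': np.float64(0.0), 'joints': array([-1.301,  0.322, -0.07 ,  1.452,  0.023,  1.371, -0.057]), 'qd': array([ 0.   ,  0.001,  0.   , -0.   ,  0.001,  0.   ,  0.001]), 'joint_torque': array([ 0.0000e+00, -4.9357e+01, -3.8200e-01, -3.1433e+01,  1.3000e-02,
        1.1000e-02, -0.0000e+00]), 'position': array([0.164, 0.629, 0.404]), 'eef_rot': array([-4.010e-01, -3.116e+00,  3.000e-03]), 'ft_force': array([-0.339, -0.145, -0.843]), 'ft_torque': array([ 0.058, -0.01 , -0.02 ]), 'grasp_force': np.float64(0.0), 'finger_gap': np.float64(0.085)}
scene [ 1.43310155 -0.31879932  1.45628449] [[0.332, 0.762, -0.556], [0.943, -0.271, 0.192], [-0.005, -0.588, -0.809]] [[459.2, 0.0, 254.6], [0.0, 459.2, 190.4], [0.0, 0.0, 1.0]]
side [ 0.11669665 -0.86164503  0.89067749] [[0.899, -0.29, 0.329], [-0.439, -0.572, 0.693], [-0.013, -0.768, -0.641]] [[446.5, 0.0, 259.4], [0.0, 446.5, 196.1], [0.0, 0.0, 1.0]]
```

View pics/a.png

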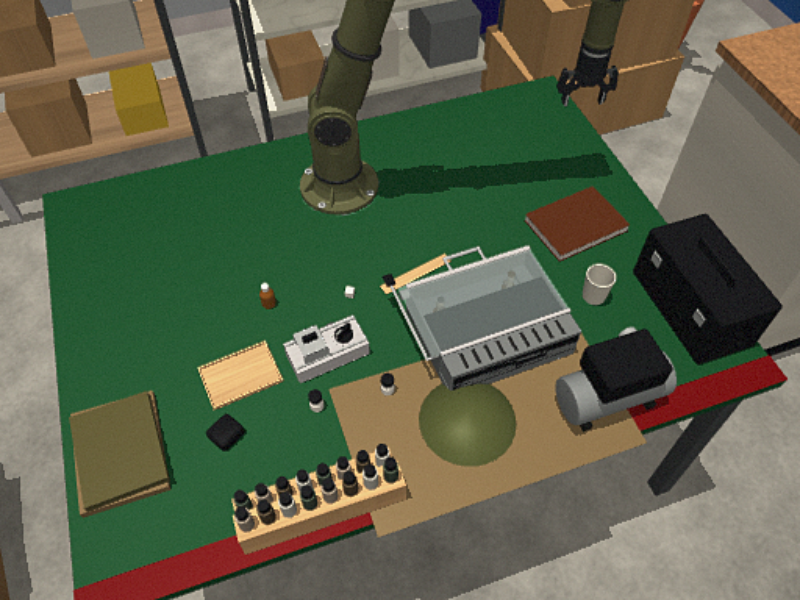

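View pics/b.png

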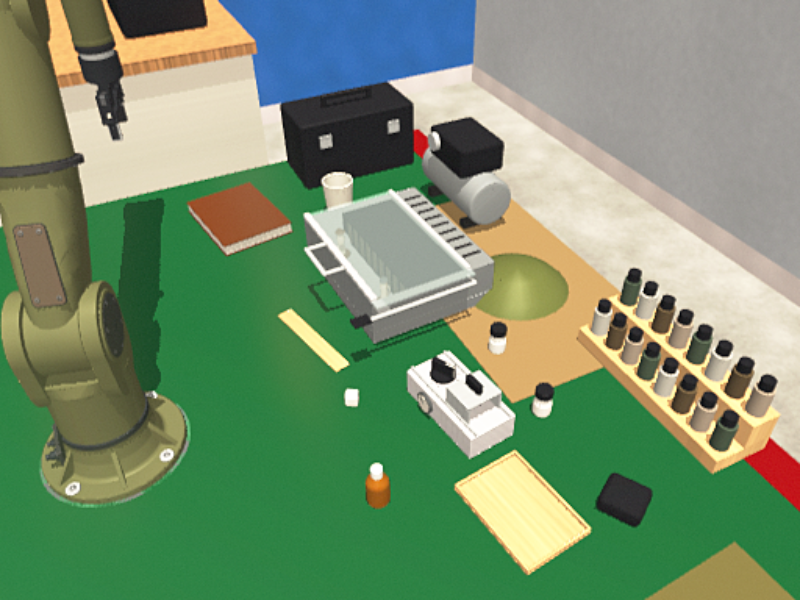

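The scene view shows the tray (~240,375), regulator (~325,345), booth (~490,315) with its handle (~463,255) and pad (~389,281). The side view shows the same things.

```bash
cat > tri.py <<'E'
from h import *
def tri(a,pa,b,pb):
    A=[];B=[]
    d1=ray(a,*pa);d2=ray(b,*pb);d1/=np.linalg.norm(d1);d2/=np.linalg.norm(d2)
    M=np.eye(3)*0;v=np.zeros(3)
    for t,d in((a['t'],d1),(b['t'],d2)):
        P=np.eye(3)-np.outer(d,d);M+=P;v+=P@t
    x=np.linalg.solve(M,v)
    return x,max(np.linalg.norm((np.eye(3)-np.outer(d,d))@(x-t)) for t,d in((a['t'],d1),(b['t'],d2)))
E
python3 - <<'E'
from tri import *
a=cam('scene');b=cam('side');k=.64
P={'tray1':((198,374),(517,452)),'tray1b':((198,374),(455,490)),'traynr':((265,342),(455,490)),'knob':((347,328),(443,370)),'fin':((311,338),(474,384)),'hand':((463,254),(322,258)),'pad':((389,281),(361,321)),'pot3':((266,288),(376,470)),
'figA':((435,300),(383,290)),'figB':((510,278),(340,237))}
for n,(p,q) in P.items():
    x,e=tri(a,np.array(p)*k,b,np.array(q)*k); print(n,x.round(3),round(e,3), pt(a,p[0]*k,p[1]*k).round(3), pt(b,q[0]*k,q[1]*k).round(3))
for p in((198,374),(265,342),(283,378),(213,408)): print('tray',onz(a,p[0]*k,p[1]*k,.012).round(3))
for p in((455,490),(517,452),(590,530),(528,571)): print('trayb',onz(b,p[0]*k,p[1]*k,.012).round(3))
for p in((284,348),(357,319),(369,341),(295,378)): print('reg',onz(a,p[0]*k,p[1]*k,.05).round(3))
w=cam('wrist');print(w['t'],w['R'].round(3).tolist())
A=cv2.resize(a['color'][140:250,170:380],(800,419),interpolation=3)
cv2.imwrite('pics/c.png',A)
E
```

```text
tray1 [ 0.53  -0.431  0.125] 0.051 [ 0.484 -0.486  0.001] [ 0.573 -0.303  0.001]
tray1b [ 0.464 -0.424  0.054] 0.074 [ 0.484 -0.486  0.001] [ 0.451 -0.322  0.002]
traynr [ 0.45 -0.32  0.  ] 0.002 [ 0.445 -0.318 -0.006] [ 0.451 -0.322  0.002]
knob [ 0.523 -0.135  0.063] 0.007 [ 0.527 -0.131  0.077] [ 0.522 -0.149  0.069]
fin [ 0.538 -0.219  0.095] 0.001 [ 0.54  -0.218  0.099] [ 0.533 -0.228  0.105]
hand [0.439 0.191 0.109] 0.003 [0.43  0.196 0.1  ] [0.463 0.264 0.051]
pad [0.441 0.001 0.092] 0.001 [0.442 0.001 0.092] [ 0.44  -0.001  0.095]
pot3 [ 0.342 -0.28   0.065] 0.0 [ 0.346 -0.281  0.07 ] [ 0.339 -0.288  0.076]
figA [0.52  0.088 0.073] 0.002 [0.535 0.083 0.098] [0.504 0.048 0.105]
figB [0.515 0.287 0.072] 0.001 [0.538 0.272 0.104] [0.5   0.244 0.103]
tray [ 0.491 -0.485  0.012]
tray [ 0.457 -0.318  0.012]
tray [ 0.567 -0.302  0.012]
tray [ 0.589 -0.468  0.012]
trayb [ 0.447 -0.329  0.012]
trayb [ 0.568 -0.31   0.012]
trayb [ 0.585 -0.473  0.012]
trayb [ 0.471 -0.486  0.012]
reg [ 0.513 -0.281  0.05 ]
reg [ 0.493 -0.098  0.05 ]
reg [ 0.561 -0.09   0.05 ]
reg [ 0.599 -0.277  0.05 ]
[0.10003137 0.64608749 0.37427609] [[0.253, 0.935, 0.25], [0.968, -0.244, -0.066], [-0.001, 0.259, -0.966]]
```

View pics/c.png

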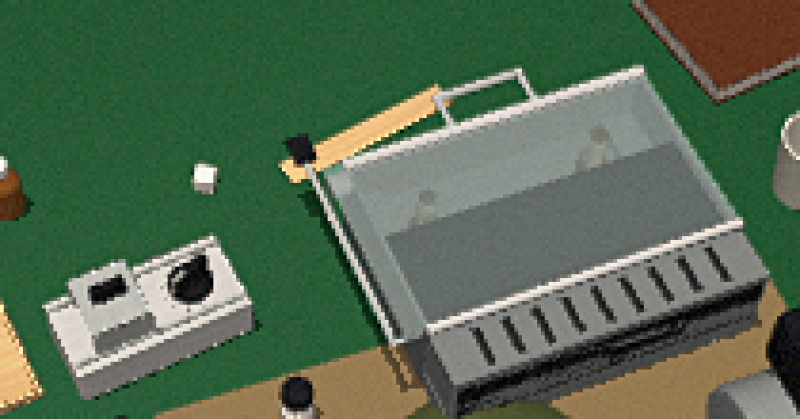

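Only two figures show through the flap (crop ~425,210 and ~595,150). The knob pointer faces toward the upper right. I'll move over for close looks.

Call:
{"api": "send_rows", "payload": {"targets": [{"translation": [0.25, -0.25, 0.0], "yaw": 0.1}, {"translation": [0.5, -0.5, 0.0], "yaw": 0.2}, {"translation": [0.75, -0.75, 0.0], "yaw": 0.3}, {"translation": [1, -1, 0.0], "yaw": 0.33}, {"translation": [1, -1, 0.0], "yaw": 0.33}, {"translation": [1, -1, 0.0], "yaw": 0.33}, {"translation": [1, -1, 0.0], "yaw": 0.33}]}}

```text
time_s: 1.12
position: [0.4177, 0.3752, 0.4049]
eef_rot: [0.007, 3.14, -0.002]
ft_force: [-0.7, 0.9, 0.9]
finger_gap: 0.0856
grasp_force: 0.0
```

Call:
{"api": "send_rows", "payload": {"targets": [{"translation": [0.03, -0.25, 0.0], "yaw": 0}, {"translation": [0.06, -0.5, 0.0], "yaw": 0}, {"translation": [0.1, -0.7, 0.0], "yaw": 0}, {"translation": [0.1, -0.7, 0.0], "yaw": 0}, {"translation": [0.1, -0.7, 0.0], "yaw": 0}]}}

```text
time_s: 1.75
position: [0.4388, 0.2054, 0.4049]
eef_rot: [0.008, -3.142, -0.002]
ft_force: [-0.1, 0.6, 0.4]
finger_gap: 0.0852
grasp_force: 0.0
```

```bash
python3 - <<'E'
from h import *
s=arm.sense(); print(s['time_s'],s['position'],R.from_rotvec(s['eef_rot']).as_matrix().round(3).tolist(),s['joints'])
w=cam('wrist');print(w['t'],w['R'].round(3).tolist(),w['K'].round(0).tolist())
cv2.imwrite('pics/d.png',cv2.resize(w['color'],(800,600)))
import pickle;pickle.dump(w,open('d.pkl','wb'))
E
```

```text
1.75 [0.43883237 0.20535862 0.40488182] [[-1.0, -0.005, -0.0], [-0.005, 1.0, 0.001], [0.0, 0.001, -1.0]] [-0.73544927 -0.03886752  0.23795916  1.85555806  0.00831417  1.3232883
  1.07638248]
[0.37228365 0.20583498 0.37513087] [[-0.005, 0.966, 0.259], [1.0, 0.005, 0.003], [0.002, 0.259, -0.966]] [[265.0, 0.0, 257.0], [0.0, 265.0, 187.0], [0.0, 0.0, 1.0]]
```

View pics/d.png

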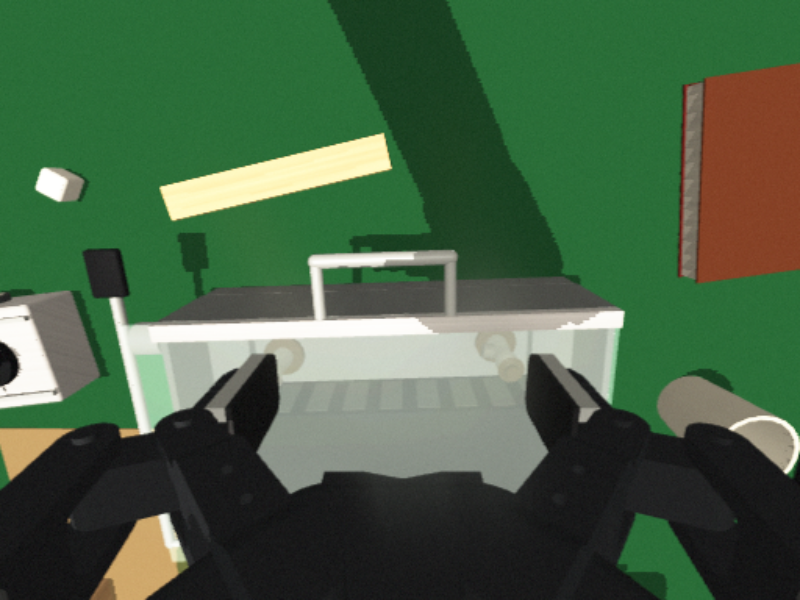

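Call:
{"api": "send_rows", "payload": {"targets": [{"translation": [0.05, -0.25, 0.0], "yaw": 0}, {"translation": [0.1, -0.5, 0.0], "yaw": 0}, {"translation": [0.15, -0.75, 0.0], "yaw": 0}, {"translation": [0.2, -1, 0.0], "yaw": 0}, {"translation": [0.25, -1, 0.0], "yaw": 0}, {"translation": [0.25, -1, 0.0], "yaw": 0}, {"translation": [0.25, -1, 0.0], "yaw": 0}]}}

```text
time_s: 2.68
position: [0.5021, -0.0434, 0.4043]
eef_rot: [0.012, -3.14, -0.0]
ft_force: [-0.5, -0.1, 0.3]
finger_gap: 0.0856
grasp_force: 0.0
```

```bash
python3 - <<'E'
from h import *
s=arm.sense(); print(s['time_s'],s['position'],R.from_rotvec(s['eef_rot']).as_matrix().round(3).tolist(),s['joints'])
w=cam('wrist');print(w['t'],w['R'].round(3).tolist())
cv2.imwrite('pics/e.png',cv2.resize(w['color'],(800,600)))
import pickle;pickle.dump(w,open('e.pkl','wb'))
E
```

```text
2.675 [ 0.5020529  -0.04343686  0.40431612] [[-1.0, -0.008, -0.001], [-0.008, 1.0, 0.0], [0.001, 0.0, -1.0]] [-0.49407046 -0.00407992  0.53059335  1.82328521  0.00194957  1.32301041
  1.61455714]
[ 0.43546483 -0.04313864  0.37463718] [[-0.008, 0.966, 0.258], [1.0, 0.007, 0.003], [0.001, 0.258, -0.966]]
```

View pics/e.png

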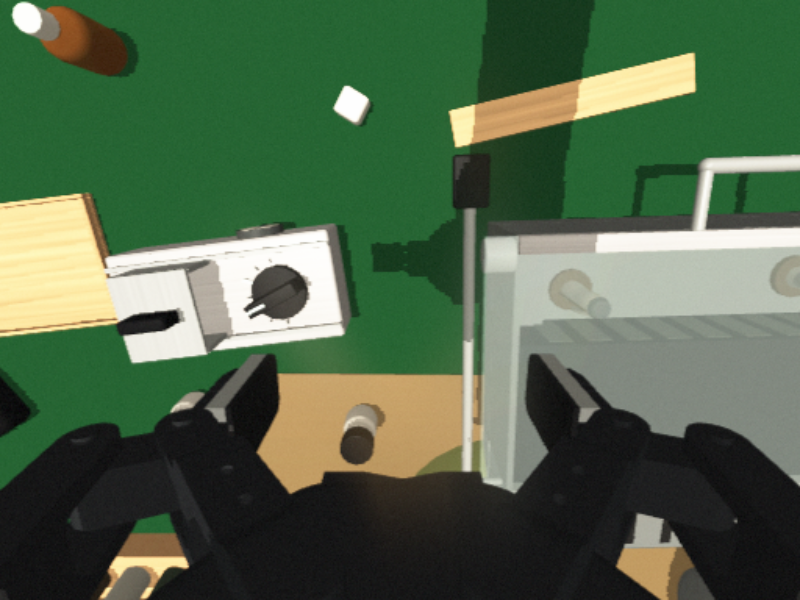

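Close view: knob at (278,292), hood fin (150,322), pad (471,180), figure (585,293) under the flap. I'll enlarge the knob.

```bash
python3 - <<'E'
from h import *
import pickle
w=pickle.load(open('e.pkl','rb'));d=pickle.load(open('d.pkl','rb'));k=.64
print('knob',onz(w,278*k,292*k,.066)); print('fin',onz(w,150*k,322*k,.108))
for p in((108,258),(330,230),(345,332)):print('reg',onz(w,p[0]*k,p[1]*k,.05).round(3))
print('pad',onz(w,471*k,180*k,.094),onz(d,104*k,272*k,.094))
print('handle',onz(d,318*k,260*k,.1),onz(d,452*k,257*k,.1), onz(w,705*k,163*k,.1))
print('flapfront', [onz(d,x*k,y*k,.102).round(3) for x,y in((160,328),(620,318))])
print('figA base',onz(d,282*k,356*k,.034),onz(w,571*k,290*k,.034),'B',onz(d,494*k,345*k,.034),onz(w,795*k,275*k,.034))
print('tray',onz(w,90*k,194*k,.012))
c=w['color'][125:245,60:240]; cv2.imwrite('pics/f.png',cv2.resize(c,(795,530),interpolation=3))
E
```

```text
knob [ 0.5188429  -0.13779992  0.066     ]
fin [ 0.52930726 -0.21344451  0.108     ]
reg [ 0.496 -0.276  0.05 ]
reg [ 0.473 -0.099  0.05 ]
reg [ 0.557 -0.089  0.05 ]
pad [0.43428436 0.00248529 0.094     ] [4.34568973e-01 1.91304881e-05 9.40000000e-02]
handle [0.42422546 0.15012379 0.1       ] [0.42171329 0.24048448 0.1       ] [0.42271973 0.14959366 0.1       ]
flapfront [array([0.473, 0.038, 0.102]), array([0.464, 0.359, 0.102])]
figA base [0.52362639 0.10063354 0.034     ] [0.52380641 0.10206011 0.034     ] B [0.51222948 0.28888619 0.034     ] [0.50927338 0.28970958 0.034     ]
tray [ 0.44803153 -0.30877857  0.012     ]
```

View pics/f.png

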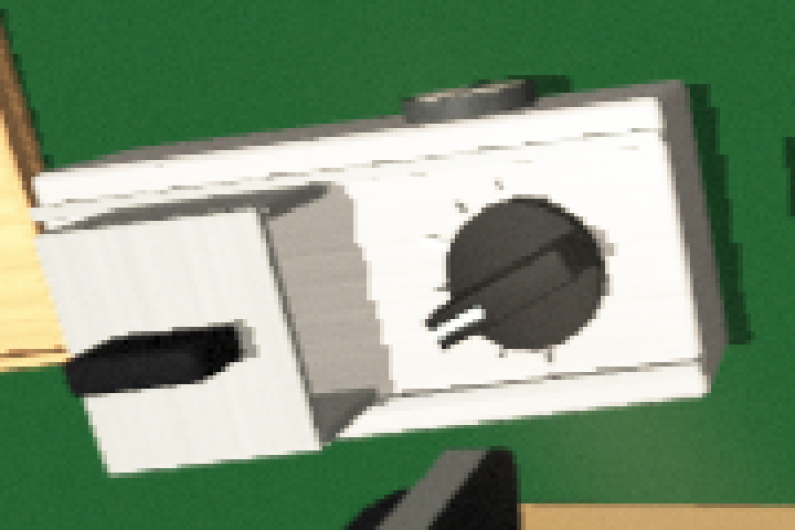

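The pointer sits at about -60° in world terms and the regulator's yaw is about 7°, so the knob is near 1.17 and needs about 48° more clockwise. The knob's axis is at ≈(0.521,-0.140).

Call:
{"api": "send_rows", "payload": {"targets": [{"translation": [0.02, -0.13, -0.05], "yaw": -0.2}, {"translation": [0.05, -0.26, -0.1], "yaw": -0.4}, {"translation": [0.076, -0.388, -0.2], "yaw": -0.6}, {"translation": [0.076, -0.388, -0.3], "yaw": -0.8}, {"translation": [0.076, -0.388, -0.3], "yaw": -1}, {"translation": [0.076, -0.388, -0.3], "yaw": -1}, {"translation": [0.076, -0.388, -0.3], "yaw": -1}]}}

```text
time_s: 3.6
position: [0.5212, -0.1422, 0.3301]
eef_rot: [1.191, 2.907, 0.001]
ft_force: [0.1, -0.1, 0.5]
finger_gap: 0.0852
grasp_force: 0.0
```

Call:
{"api": "send_rows", "payload": {"targets": [{"translation": [0, 0, 0], "yaw": -0.17}, {"translation": [0, 0, 0], "yaw": -0.33}, {"translation": [0, 0, 0], "yaw": -0.33}, {"translation": [0, 0, 0], "yaw": -0.33}], "grip": 0.2}}

```text
time_s: 4.1
position: [0.5211, -0.1429, 0.33]
eef_rot: [1.558, 2.728, 0.001]
ft_force: [0.4, -0.4, -0.1]
finger_gap: 0.0514
grasp_force: 0.0
```

```bash
python3 - <<'E'
from h import *
s=arm.sense(); T=R.from_rotvec(s['eef_rot']).as_matrix();print(s['time_s'],s['position'],T.round(3).tolist(),s['joints'][6],s['finger_gap'])
w=cam('wrist');print(w['t'])
import pickle;pickle.dump(w,open('g.pkl','wb'))
im=cv2.resize(w['color'],(800,600),interpolation=3)
# axis of tool at z .07 and knob est
for p,col in(((*s['position'][:2],.08),(0,0,255)),((.521,-.140,.08),(255,0,0))):
    q=proj(w,p)/.64; cv2.circle(im,tuple(int(x) for x in q),3,col,-1)
f=lambda x: np.where(x>180,(x.astype(float)-180)*3.4,0).astype(np.uint8)
cv2.imwrite('pics/g.png',im)
E
```

```text
4.1 [ 0.52105662 -0.14292999  0.32999214] [[-0.508, 0.861, 0.001], [0.861, 0.508, 0.0], [-0.0, 0.001, -1.0]] 0.850388265901693 0.05136528512281193
[ 0.48682163 -0.08558451  0.30022109]
```

View pics/g.png

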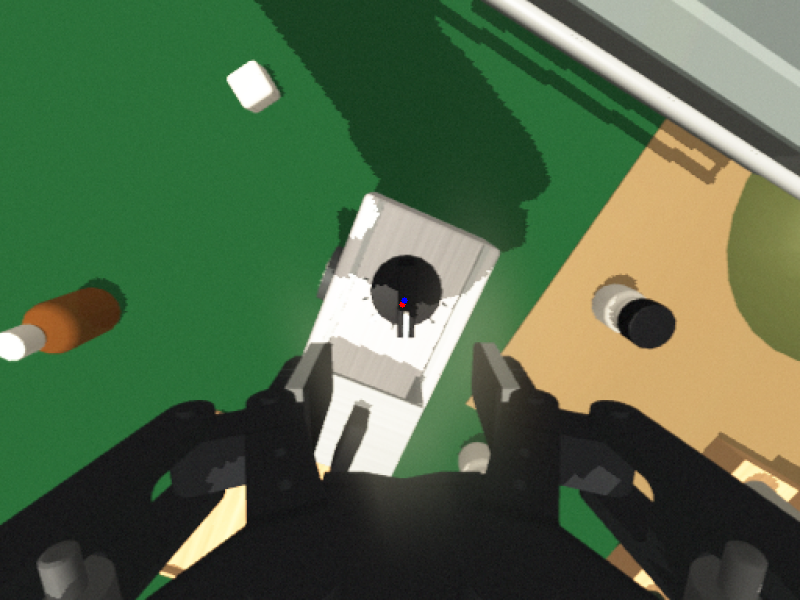

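Fingers are aligned with the bar (bar vertical at x≈406, pointer line at ~(406,322)). I'll check where the mark is and refine the regulator's yaw.

```bash
python3 - <<'E'
from h import *
import pickle
g=pickle.load(open('g.pkl','rb'));e=pickle.load(open('e.pkl','rb'));a=cam('scene')
def val(c,p):
    q=proj(c,p); return cv2.getRectSubPix(c['color'],(1,1),tuple(map(float,q)))[0,0]
for deg in range(-176,180,8):
    o=[]
    for c in(e,g,a):
        o.append([int(val(c,(.521+r*np.cos(np.radians(deg)),-.140+r*np.sin(np.radians(deg)),.05)).min()) for r in(.025,.028,.031)])
    print(deg,o)
k=.64
for p in((370,195),(310,350),(500,248),(420,405)): print(onz(g,p[0]*k,p[1]*k,.05).round(4))
E
```

```text
-176 [[251, 250, 231], [184, 181, 167], [116, 121, 108]]
-168 [[250, 250, 249], [183, 181, 173], [111, 115, 112]]
-160 [[230, 248, 249], [232, 251, 252], [122, 107, 113]]
-152 [[250, 249, 250], [254, 253, 253], [126, 147, 153]]
-144 [[249, 250, 249], [253, 253, 253], [185, 212, 160]]
-136 [[210, 235, 249], [213, 247, 253], [184, 219, 218]]
-128 [[246, 247, 248], [253, 253, 253], [160, 211, 216]]
-120 [[248, 248, 247], [253, 253, 252], [189, 208, 210]]
-112 [[244, 246, 248], [251, 250, 253], [213, 213, 211]]
-104 [[243, 253, 253], [253, 255, 255], [182, 209, 216]]
-96 [[204, 246, 247], [245, 252, 252], [197, 172, 195]]
-88 [[186, 247, 245], [246, 252, 251], [183, 212, 210]]
-80 [[124, 242, 245], [160, 249, 251], [159, 217, 213]]
-72 [[97, 243, 245], [135, 239, 248], [163, 198, 193]]
-64 [[49, 45, 52], [93, 90, 73], [136, 222, 208]]
-56 [[194, 234, 233], [241, 231, 182], [112, 192, 211]]
-48 [[122, 64, 44], [54, 139, 214], [122, 206, 188]]
-40 [[55, 240, 244], [134, 251, 251], [114, 187, 216]]
-32 [[73, 242, 243], [187, 251, 250], [91, 194, 220]]
-24 [[82, 204, 242], [156, 222, 250], [
[... 783 characters left out ...]
 [[248, 248, 248], [178, 178, 177], [136, 127, 125]]
104 [[217, 248, 248], [180, 178, 177], [124, 123, 123]]
112 [[245, 249, 250], [179, 179, 180], [130, 130, 128]]
120 [[249, 249, 250], [180, 180, 180], [93, 128, 129]]
128 [[249, 250, 251], [180, 180, 183], [44, 72, 109]]
136 [[250, 251, 250], [183, 184, 181], [2, 16, 54]]
144 [[251, 250, 251], [182, 180, 182], [13, 10, 29]]
152 [[250, 251, 251], [180, 184, 185], [11, 31, 68]]
160 [[250, 251, 251], [181, 183, 180], [40, 88, 100]]
168 [[251, 251, 251], [184, 183, 183], [98, 120, 113]]
176 [[251, 251, 237], [185, 185, 182], [129, 123, 115]]
[ 0.4749 -0.1021  0.05  ]
[ 0.4895 -0.2077  0.05  ]
[ 0.5585 -0.0893  0.05  ]
[ 0.5719 -0.2055  0.05  ]
```

```bash
python3 - <<'E'
from h import *
import pickle
g=pickle.load(open('g.pkl','rb'));e=pickle.load(open('e.pkl','rb'))
def val(c,p):
    q=proj(c,p); return cv2.getRectSubPix(cv2.resize(c['color'],None,fx=4,fy=4),(1,1),tuple(map(float,q*4+1.5)))[0,0]
for deg in range(-116,-93):
    print(deg,[[int(val(c,(.521+r*np.cos(np.radians(deg)),-.140+r*np.sin(np.radians(deg)),.05)).min()) for r in(.026,.028,.03,.032)] for c in(e,g)])
E
```

```text
-116 [[247, 247, 248, 248], [252, 253, 253, 252]]
-115 [[247, 247, 248, 248], [252, 252, 253, 252]]
-114 [[246, 247, 247, 248], [252, 252, 253, 253]]
-113 [[245, 247, 247, 248], [251, 252, 252, 253]]
-112 [[245, 244, 247, 248], [251, 250, 252, 252]]
-111 [[244, 229, 247, 247], [249, 246, 252, 252]]
-110 [[239, 208, 236, 247], [248, 237, 252, 252]]
-109 [[233, 196, 214, 246], [244, 233, 250, 252]]
-108 [[231, 211, 200, 243], [244, 239, 251, 252]]
-107 [[236, 234, 215, 241], [248, 249, 253, 253]]
-106 [[244, 249, 238, 245], [253, 253, 255, 253]]
-105 [[251, 251, 253, 249], [254, 255, 255, 253]]
-104 [[253, 252, 253, 251], [255, 255, 254, 253]]
-103 [[252, 252, 253, 251], [255, 255, 254, 253]]
-102 [[252, 252, 251, 251], [255, 255, 252, 253]]
-101 [[249, 251, 250, 249], [254, 253, 251, 253]]
-100 [[244, 249, 248, 247], [254, 252, 251, 252]]
-99 [[241, 248, 248, 247], [253, 252, 251, 252]]
-98 [[240, 247, 247, 246], [252, 252, 252, 252]]
-97 [[239, 246, 247, 247], [252, 252, 252, 252]]
-96 [[238, 246, 247, 246], [251, 252, 252, 252]]
-95 [[237, 246, 247, 246], [251, 251, 252, 252]]
-94 [[237, 244, 246, 246], [251, 251, 251, 252]]
```

Call:
{"api": "send_rows", "payload": {"targets": [{"translation": [0, 0.01, -0.2], "yaw": 0}, {"translation": [0, 0.012, -0.376], "yaw": 0}, {"translation": [0, 0.012, -0.376], "yaw": 0}, {"translation": [0, 0.012, -0.376], "yaw": 0}]}}

```text
time_s: 4.7
position: [0.5217, -0.1406, 0.2372]
eef_rot: [1.561, 2.724, 0.001]
ft_force: [-0.0, -0.2, 1.0]
finger_gap: 0.051
grasp_force: 0.0
```

Call:
{"api": "send_rows", "payload": {"targets": [{"translation": [0, 0, 0], "yaw": 0}, {"translation": [0, 0, 0], "yaw": 0}, {"translation": [0, 0, 0], "yaw": 0}, {"translation": [0, 0, 0], "yaw": 0}, {"translation": [0, 0, 0], "yaw": 0}, {"translation": [0, 0, 0], "yaw": 0}], "grip": -1}}

```text
time_s: 5.45
position: [0.5218, -0.14, 0.2372]
eef_rot: [1.561, 2.724, 0.003]
ft_force: [-0.3, 2.2, 7.0]
finger_gap: 0.0084
grasp_force: 60.6
```

Call:
{"api": "send_rows", "payload": {"targets": [{"translation": [0, 0, 0], "yaw": -0.1}, {"translation": [0, 0, 0], "yaw": -0.2}, {"translation": [0, 0, 0], "yaw": -0.3}, {"translation": [0, 0, 0], "yaw": -0.4}, {"translation": [0, 0, 0], "yaw": -0.5}, {"translation": [0, 0, 0], "yaw": -0.6}, {"translation": [0, 0, 0], "yaw": -0.7}, {"translation": [0, 0, 0], "yaw": -0.8}, {"translation": [0, 0, 0], "yaw": -0.9}, {"translation": [0, 0, 0], "yaw": -1}]}}

```text
time_s: 6.7
position: [0.5225, -0.1398, 0.2373]
eef_rot: [2.486, 1.916, 0.006]
ft_force: [2.2, 0.5, 3.7]
finger_gap: 0.0086
grasp_force: 60.2
```

Call:
{"api": "send_rows", "payload": {"targets": [{"translation": [0, 0, 0], "yaw": -0.05}, {"translation": [0, 0, 0], "yaw": -0.05}, {"translation": [0, 0, 0], "yaw": -0.05}, {"translation": [0, 0, 0], "yaw": -0.05}]}}

```text
time_s: 7.2
position: [0.5226, -0.1399, 0.2373]
eef_rot: [2.521, 1.87, 0.006]
ft_force: [3.4, 0.6, 6.0]
finger_gap: 0.0083
grasp_force: 60.5
```

```bash
python3 - <<'E'
from h import *
s=arm.sense(); T=R.from_rotvec(s['eef_rot']).as_matrix();print(s['time_s'],s['position'],T.round(3).tolist(), np.degrees(np.arctan2(-T[1,0],-T[0,0])),s['ft_torque'])
E
```

```text
7.2 [ 0.52257082 -0.13987221  0.23726264] [[0.29, 0.957, 0.005], [0.957, -0.29, 0.0], [0.002, 0.005, -1.0]] -106.85337827576215 [ 0.32232532 -0.69927285  0.02123913]
```

Call:
{"api": "send_rows", "payload": {"targets": [{"translation": [0, 0, 0], "yaw": 0}, {"translation": [0, 0, 0], "yaw": 0}, {"translation": [0, 0, 0], "yaw": 0}, {"translation": [0, 0, 0.15], "yaw": 0}, {"translation": [0, 0, 0.34], "yaw": 0}, {"translation": [0, 0, 0.34], "yaw": 0}, {"translation": [0, 0, 0.34], "yaw": 0}], "grip": 0}}

```text
time_s: 8.07
position: [0.5206, -0.1399, 0.3201]
eef_rot: [-2.523, -1.87, 0.001]
ft_force: [0.2, -0.8, -0.5]
finger_gap: 0.0428
grasp_force: 0.0
```

```bash
python3 - <<'E'
from h import *
import pickle
s=arm.sense(); T=R.from_rotvec(s['eef_rot']).as_matrix();print(s['time_s'],s['position'], np.degrees(np.arctan2(-T[1,0],-T[0,0])))
w=cam('wrist');pickle.dump(w,open('i.pkl','wb'))
im=cv2.resize(w['color'][120:310,160:380],(795,687),interpolation=3)[:600]
f=im.astype(float); im=np.where(f<200,f*.8,160+(f-200)*1.72).clip(0,255).astype(np.uint8)
cv2.imwrite('pics/i.png',im)
E
```

```text
8.075 [ 0.52057207 -0.13993775  0.3200855 ] -106.89528075696619
```

View pics/i.png

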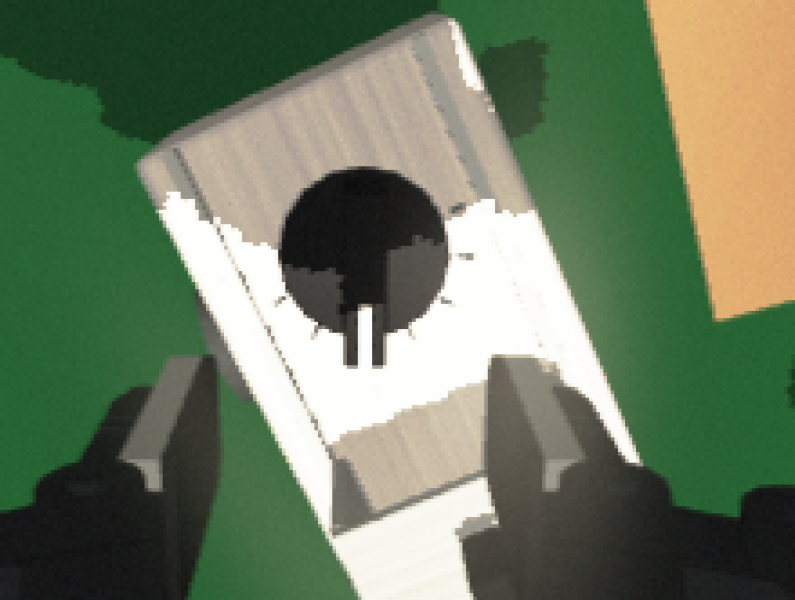

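The pointer sits midway between two symmetric ticks (318,333) and (412,333), so it is lined up at 2.00. Next I'll locate the fin.

```bash
python3 - <<'E'
from h import *
import pickle
e=pickle.load(open('e.pkl','rb'));i=pickle.load(open('i.pkl','rb'));k=120/530
y=np.array([-np.sin(np.radians(7.2)),np.cos(np.radians(7.2))]);kn=np.array([.521,-.140])
for p,z in(((243,325),.088),((243,355),.088),((70,362),.108),((70,395),.108)):
    q=onz(e,60+p[0]*k,125+p[1]*k,z)[:2]; print(q.round(4),((q-kn)@y).round(4))
# hood face edges
for p in((265,208),(322,445)):
    q=onz(e,60+p[0]*k,125+p[1]*k,.088)[:2]; print('hood +y edge',((q-kn)@y).round(4))
E
```

```text
[ 0.5272 -0.2033] -0.0636
[ 0.5353 -0.2044] -0.0657
[ 0.5305 -0.235 ] -0.0955
[ 0.5389 -0.2364] -0.0979
hood +y edge -0.0503
hood +y edge -0.0513
```

Call:
{"api": "send_rows", "payload": {"targets": [{"translation": [0.02, -0.16, 0], "yaw": 0.2}, {"translation": [0.042, -0.322, 0], "yaw": 0.4}, {"translation": [0.042, -0.322, 0], "yaw": 0.535}, {"translation": [0.042, -0.322, -0.1], "yaw": 0.535}, {"translation": [0.042, -0.322, -0.216], "yaw": 0.535}, {"translation": [0.042, -0.322, -0.216], "yaw": 0.535}, {"translation": [0.042, -0.322, -0.216], "yaw": 0.535}]}}

```text
time_s: 9.0
position: [0.5315, -0.2208, 0.2668]
eef_rot: [-2.078, -2.356, 0.001]
ft_force: [1.0, -0.1, 0.6]
finger_gap: 0.0428
grasp_force: 0.0
```

Call:
{"api": "send_rows", "payload": {"targets": [{"translation": [0, 0, 0], "yaw": 0}, {"translation": [0, 0, 0], "yaw": 0}, {"translation": [0, 0, 0], "yaw": 0}, {"translation": [0, 0, 0], "yaw": 0}, {"translation": [0, 0, 0], "yaw": 0}], "grip": -1}}

```text
time_s: 9.62
position: [0.5327, -0.2205, 0.2679]
eef_rot: [2.075, 2.354, 0.003]
ft_force: [5.8, 0.3, 4.6]
finger_gap: 0.0081
grasp_force: 63.2
```

Call:
{"api": "send_rows", "payload": {"targets": [{"translation": [-0.006, 0.05, 0], "yaw": 0}, {"translation": [-0.0125, 0.1, 0], "yaw": 0}, {"translation": [-0.019, 0.15, 0], "yaw": 0}, {"translation": [-0.025, 0.2, 0], "yaw": 0}, {"translation": [-0.031, 0.25, 0], "yaw": 0}, {"translation": [-0.0375, 0.3, 0], "yaw": 0}, {"translation": [-0.041, 0.325, 0], "yaw": 0}, {"translation": [-0.043, 0.34, 0], "yaw": 0}, {"translation": [-0.043, 0.34, 0], "yaw": 0}]}}

```text
time_s: 10.75
position: [0.5217, -0.1389, 0.268]
eef_rot: [2.074, 2.347, -0.002]
ft_force: [8.2, -9.1, 0.1]
finger_gap: 0.0082
grasp_force: 62.6
```

Call:
{"api": "send_rows", "payload": {"targets": [{"translation": [0, -0.005, 0], "yaw": 0}, {"translation": [0, -0.005, 0], "yaw": 0}, {"translation": [0, -0.005, 0], "yaw": 0}, {"translation": [0, -0.005, 0.2], "yaw": 0}, {"translation": [0, -0.005, 0.44], "yaw": 0}, {"translation": [0, 0.2, 0.44], "yaw": -0.1}, {"translation": [-0.05, 0.44, 0.44], "yaw": -0.125}, {"translation": [-0.1, 0.68, 0.44], "yaw": -0.125}, {"translation": [-0.15, 0.9, 0.44], "yaw": -0.125}, {"translation": [-0.2, 1, 0.44], "yaw": -0.125}], "grip": -0.3}}

```text
time_s: 12.0
position: [0.4692, 0.1181, 0.3764]
eef_rot: [-2.185, -2.256, 0.001]
ft_force: [-0.4, -0.2, -0.5]
finger_gap: 0.0298
grasp_force: 0.0
```

```bash
python3 - <<'E'
from h import *
s=arm.sense(); print(s['time_s'],s['position'],R.from_rotvec(s['eef_rot']).as_matrix().round(3).tolist(),s['finger_gap'])
a=cam('scene');b=cam('side');w=cam('wrist')
im=np.hstack([cv2.resize(a['color'][190:250,170:250],(390,292),interpolation=3),cv2.resize(b['color'][215:300,250:340],(390,368),interpolation=3)[:292]])
im=np.vstack([im,cv2.resize(w['color'][60:280],(780,335))[:300]])
cv2.imwrite('pics/j.png',im)
import pickle;pickle.dump(w,open('j.pkl','wb'))
E
```

```text
12.0 [0.46921349 0.11808066 0.37638933] [[-0.032, 0.999, -0.001], [0.999, 0.032, 0.0], [0.0, -0.001, -1.0]] 0.029778836196774888
```

View pics/j.png

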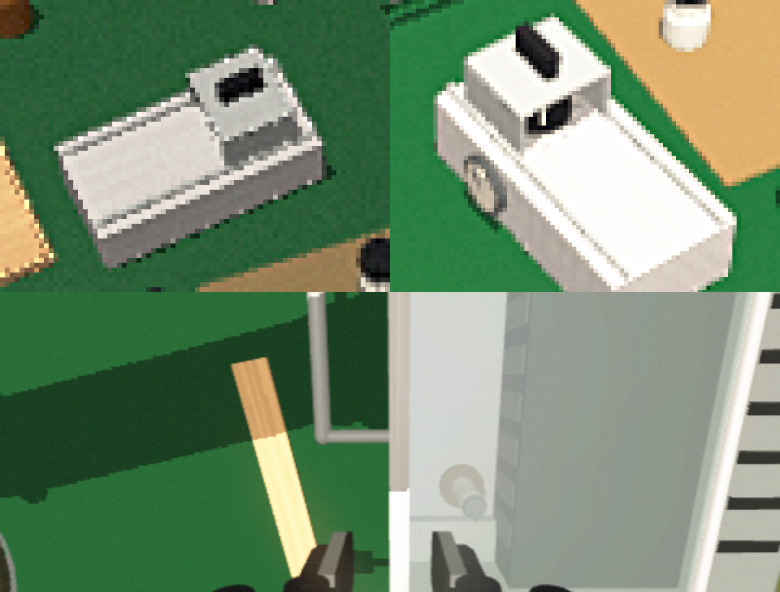

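Hood now covers the knob. The handle's near corner shows at (318,440). I'll verify its position and then grasp it.

```bash
python3 - <<'E'
from h import *
import pickle
j=pickle.load(open('j.pkl','rb'))
for x,y in((318,438),(318,300)): print(onz(j,x*512/780,60+(y-292)*220/335,.1))
E
```

```text
[0.42100514 0.14656097 0.1       ]
[0.42203088 0.22482775 0.1       ]
```

Call:
{"api": "send_rows", "payload": {"targets": [{"translation": [-0.09, 0.15, 0], "yaw": 0}, {"translation": [-0.185, 0.308, 0], "yaw": 0}, {"translation": [-0.185, 0.308, 0], "yaw": 0}, {"translation": [-0.185, 0.308, -0.1], "yaw": 0}]}}

```text
time_s: 12.65
position: [0.4259, 0.1903, 0.353]
eef_rot: [2.192, 2.249, 0.006]
ft_force: [-0.0, -0.0, -0.8]
finger_gap: 0.0298
grasp_force: 0.0
```

Call:
{"api": "send_rows", "payload": {"targets": [{"translation": [-0.004, 0, -0.15], "yaw": 0}, {"translation": [-0.004, 0, -0.3], "yaw": 0}, {"translation": [-0.004, 0, -0.385], "yaw": 0}, {"translation": [-0.004, 0, -0.385], "yaw": 0}, {"translation": [-0.004, 0, -0.385], "yaw": 0}]}}

```text
time_s: 13.28
position: [0.4245, 0.1906, 0.2564]
eef_rot: [2.193, 2.249, 0.002]
ft_force: [-0.0, 0.6, 0.4]
finger_gap: 0.0299
grasp_force: 0.0
```

Call:
{"api": "send_rows", "payload": {"targets": [{"translation": [0, 0, 0], "yaw": 0}, {"translation": [0, 0, 0], "yaw": 0}, {"translation": [0, 0, 0], "yaw": 0}, {"translation": [0, 0, 0], "yaw": 0}], "grip": -1}}

```text
time_s: 13.78
position: [0.4238, 0.1914, 0.2567]
eef_rot: [2.191, 2.252, 0.002]
ft_force: [-2.0, -1.5, 6.1]
finger_gap: 0.0076
grasp_force: 58.5
```

```bash
python3 - <<'E'
import numpy as np
for k in range(5):
    a=.308*k; print([[round(float(v),3) for v in(.98*(np.cos(a)-np.cos(t)),.029*(np.cos(a)-np.cos(t)),.98*(np.sin(t)-np.sin(a)))] for t in a+.0308*np.arange(1,11)])
E
```

```text
[[0.0, 0.0, 0.03], [0.002, 0.0, 0.06], [0.004, 0.0, 0.09], [0.007, 0.0, 0.12], [0.012, 0.0, 0.15], [0.017, 0.0, 0.18], [0.023, 0.001, 0.21], [0.03, 0.001, 0.239], [0.037, 0.001, 0.268], [0.046, 0.001, 0.297]]
[[0.01, 0.0, 0.029], [0.02, 0.001, 0.057], [0.031, 0.001, 0.085], [0.044, 0.001, 0.113], [0.057, 0.002, 0.14], [0.07, 0.002, 0.167], [0.085, 0.003, 0.193], [0.101, 0.003, 0.219], [0.117, 0.003, 0.244], [0.134, 0.004, 0.269]]
[[0.018, 0.001, 0.024], [0.036, 0.001, 0.048], [0.056, 0.002, 0.071], [0.076, 0.002, 0.094], [0.096, 0.003, 0.116], [0.118, 0.003, 0.137], [0.14, 0.004, 0.158], [0.162, 0.005, 0.178], [0.185, 0.005, 0.197], [0.209, 0.006, 0.216]]
[[0.024, 0.001, 0.018], [0.049, 0.001, 0.035], [0.075, 0.002, 0.051], [0.101, 0.003, 0.067], [0.127, 0.004, 0.081], [0.154, 0.005, 0.095], [0.181, 0.005, 0.108], [0.209, 0.006, 0.12], [0.237, 0.007, 0.132], [0.265, 0.008, 0.142]]
[[0.029, 0.001, 0.01], [0.058, 0.002, 0.018], [0.087, 0.003, 0.026], [0.116, 0.003, 0.033], [0.146, 0.004, 0.039], [0.175, 0.005, 0.044], [0.205, 0.006, 0.048], [0.235, 0.007, 0.052], [0.265, 0.008, 0.054], [0.296, 0.009, 0.055]]
```

Call:
{"api": "send_rows", "payload": {"targets": [{"translation": [0, 0, 0.03], "yaw": 0}, {"translation": [0.002, 0, 0.06], "yaw": 0}, {"translation": [0.004, 0, 0.09], "yaw": 0}, {"translation": [0.007, 0, 0.12], "yaw": 0}, {"translation": [0.012, 0, 0.15], "yaw": 0}, {"translation": [0.017, 0, 0.18], "yaw": 0}, {"translation": [0.023, 0.001, 0.21], "yaw": 0}, {"translation": [0.03, 0.001, 0.239], "yaw": 0}, {"translation": [0.037, 0.001, 0.268], "yaw": 0}, {"translation": [0.046, 0.001, 0.297], "yaw": 0}]}}

```text
time_s: 15.02
position: [0.4351, 0.1917, 0.3299]
eef_rot: [-2.191, -2.251, -0.0]
ft_force: [6.6, 2.3, -10.2]
finger_gap: 0.0082
grasp_force: 58.1
```

Call:
{"api": "send_rows", "payload": {"targets": [{"translation": [0.01, 0, 0.029], "yaw": 0}, {"translation": [0.02, 0.001, 0.057], "yaw": 0}, {"translation": [0.031, 0.001, 0.085], "yaw": 0}, {"translation": [0.044, 0.001, 0.113], "yaw": 0}, {"translation": [0.057, 0.002, 0.14], "yaw": 0}, {"translation": [0.07, 0.002, 0.167], "yaw": 0}, {"translation": [0.085, 0.003, 0.193], "yaw": 0}, {"translation": [0.101, 0.003, 0.219], "yaw": 0}, {"translation": [0.117, 0.003, 0.244], "yaw": 0}, {"translation": [0.134, 0.004, 0.269], "yaw": 0}]}}

```text
time_s: 16.27
position: [0.4679, 0.193, 0.397]
eef_rot: [-2.189, -2.251, 0.003]
ft_force: [-1.5, 3.8, -8.3]
finger_gap: 0.0078
grasp_force: 58.3
```

Forces are low; continuing the arc.

Call:
{"api": "send_rows", "payload": {"targets": [{"translation": [0.018, 0.001, 0.024], "yaw": 0}, {"translation": [0.036, 0.001, 0.048], "yaw": 0}, {"translation": [0.056, 0.002, 0.071], "yaw": 0}, {"translation": [0.076, 0.002, 0.094], "yaw": 0}, {"translation": [0.096, 0.003, 0.116], "yaw": 0}, {"translation": [0.118, 0.003, 0.137], "yaw": 0}, {"translation": [0.14, 0.004, 0.158], "yaw": 0}, {"translation": [0.162, 0.005, 0.178], "yaw": 0}, {"translation": [0.185, 0.005, 0.197], "yaw": 0}, {"translation": [0.209, 0.006, 0.216], "yaw": 0}]}}

```text
time_s: 17.52
position: [0.5193, 0.1949, 0.4523]
eef_rot: [-2.186, -2.25, 0.005]
ft_force: [-10.2, 3.7, 2.5]
finger_gap: 0.0081
grasp_force: 58.5
```

Call:
{"api": "send_rows", "payload": {"targets": [{"translation": [0.024, 0.001, 0.018], "yaw": 0}, {"translation": [0.049, 0.001, 0.035], "yaw": 0}, {"translation": [0.075, 0.002, 0.051], "yaw": 0}, {"translation": [0.101, 0.003, 0.067], "yaw": 0}, {"translation": [0.127, 0.004, 0.081], "yaw": 0}, {"translation": [0.154, 0.005, 0.095], "yaw": 0}, {"translation": [0.181, 0.005, 0.108], "yaw": 0}, {"translation": [0.209, 0.006, 0.12], "yaw": 0}, {"translation": [0.237, 0.007, 0.132], "yaw": 0}, {"translation": [0.265, 0.008, 0.142], "yaw": 0}]}}

```text
time_s: 18.77
position: [0.5856, 0.1971, 0.4901]
eef_rot: [-2.186, -2.251, 0.0]
ft_force: [-10.8, 3.5, 8.0]
finger_gap: 0.0078
grasp_force: 58.7
```

Call:
{"api": "send_rows", "payload": {"targets": [{"translation": [0.029, 0.001, 0.01], "yaw": 0}, {"translation": [0.058, 0.002, 0.018], "yaw": 0}, {"translation": [0.087, 0.003, 0.026], "yaw": 0}, {"translation": [0.116, 0.003, 0.033], "yaw": 0}, {"translation": [0.146, 0.004, 0.039], "yaw": 0}, {"translation": [0.175, 0.005, 0.044], "yaw": 0}, {"translation": [0.205, 0.006, 0.048], "yaw": 0}, {"translation": [0.235, 0.007, 0.052], "yaw": 0}, {"translation": [0.26, 0.008, 0.054], "yaw": 0}, {"translation": [0.275, 0.009, 0.055], "yaw": 0}]}}

```text
time_s: 20.02
position: [0.6554, 0.1996, 0.5049]
eef_rot: [2.188, 2.254, 0.008]
ft_force: [-4.0, 4.5, 8.1]
finger_gap: 0.0079
grasp_force: 61.1
```

Call:
{"api": "send_rows", "payload": {"targets": [{"translation": [0.01, 0, 0], "yaw": 0}, {"translation": [0.02, 0, 0], "yaw": 0}, {"translation": [0.025, 0, 0], "yaw": 0}, {"translation": [0.025, 0, 0], "yaw": 0}]}}

```text
time_s: 20.52
position: [0.6606, 0.1998, 0.5051]
eef_rot: [-2.186, -2.253, -0.005]
ft_force: [-8.1, 3.6, 9.7]
finger_gap: 0.0077
grasp_force: 61.3
```

Call:
{"api": "send_rows", "payload": {"targets": [{"translation": [0, 0, 0], "yaw": 0}, {"translation": [0, 0, 0], "yaw": 0}, {"translation": [0, 0, 0.08], "yaw": 0}, {"translation": [0, 0, 0.17], "yaw": 0}, {"translation": [-0.2, -0.1, 0.17], "yaw": 0}, {"translation": [-0.4, -0.25, 0.1], "yaw": 0}, {"translation": [-0.6, -0.45, -0.1], "yaw": 0}, {"translation": [-0.75, -0.65, -0.3], "yaw": 0}, {"translation": [-0.885, -0.785, -0.5], "yaw": 0}, {"translation": [-0.885, -0.785, -0.6], "yaw": 0}], "grip": -0.3}}

```text
time_s: 21.78
position: [0.4425, 0.0023, 0.3558]
eef_rot: [2.193, 2.247, 0.005]
ft_force: [0.6, -0.4, 0.1]
finger_gap: 0.0302
grasp_force: 0.0
```

```bash
python3 - <<'E'
from h import *
s=arm.sense(); print(s['time_s'],s['position'])
w=cam('wrist');a=cam('scene');b=cam('side')
import pickle;pickle.dump((w,a,b),open('k.pkl','wb'))
im=np.hstack([cv2.resize(w['color'],(400,300)),cv2.resize(a['color'][80:280,180:446],(400,300))]);im=np.vstack([im,np.hstack([cv2.resize(b['color'],(400,300)),cv2.resize(b['color'][90:240,180:380],(400,300),interpolation=3)])])
cv2.imwrite('pics/k.png',im)
E
```

```text
21.775 [0.44249495 0.00225917 0.35581871]
```

View pics/k.png

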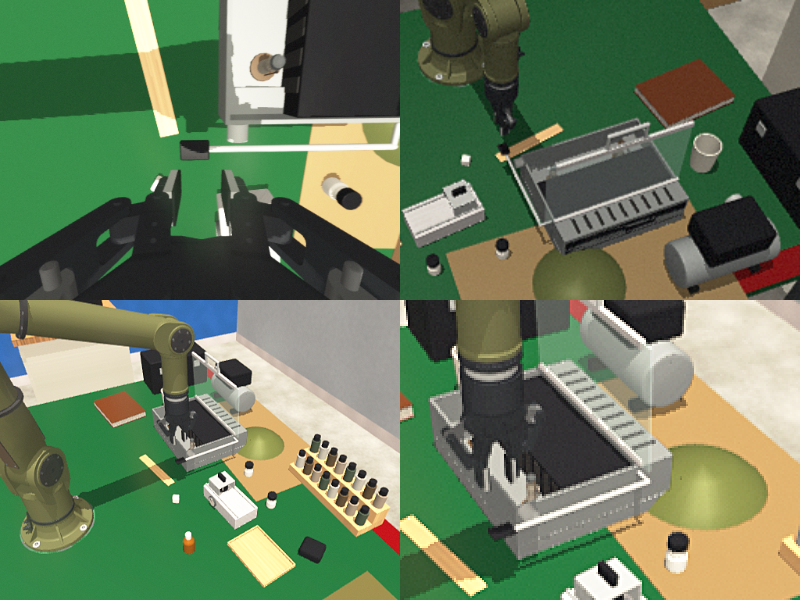

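Flap is up near vertical. The pad shows at (195,150) in the wrist quadrant, just in the gripper's line.

```bash
python3 - <<'E'
from h import *
import pickle
w,a,b=pickle.load(open('k.pkl','rb'))
for p in((181,142),(208,142),(209,159),(181,160)): q=onz(w,p[0]*1.28,p[1]*1.28,.094); print(q.round(4),pt(w,p[0]*1.28,p[1]*1.28).round(3))
print(pt(w,250,192))
E
```

```text
[0.4191 0.0106 0.094 ] [0.44  0.069 0.326]
[0.4503 0.0113 0.094 ] [0.45  0.012 0.097]
[ 0.4522 -0.0094  0.094 ] [ 0.457 -0.041  0.001]
[ 0.4191 -0.0114  0.094 ] [ 0.411 -0.044  0.   ]
[0.43586881 0.00257623 0.09829193]
```

Call:
{"api": "send_rows", "payload": {"targets": [{"translation": [-0.012, -0.008, -0.1], "yaw": 0}, {"translation": [-0.012, -0.008, -0.2], "yaw": 0}, {"translation": [-0.012, -0.008, -0.3], "yaw": 0}, {"translation": [-0.012, -0.008, -0.34], "yaw": 0}, {"translation": [-0.012, -0.008, -0.38], "yaw": 0}, {"translation": [-0.012, -0.008, -0.42], "yaw": 0}, {"translation": [-0.012, -0.008, -0.44], "yaw": 0}, {"translation": [-0.012, -0.008, -0.44], "yaw": 0}], "grip": -1}}

```text
time_s: 22.92
position: [0.4427, 0.0026, 0.2512]
eef_rot: [2.191, 2.251, 0.006]
ft_force: [-14.0, -2.7, 42.4]
finger_gap: 0.0001
grasp_force: 21.8
```

Call:
{"api": "send_rows", "payload": {"targets": [{"translation": [0, 0, 0.1], "yaw": 0}, {"translation": [0, 0, 0.3], "yaw": 0}, {"translation": [0.1, -0.1, 0.5], "yaw": 0}, {"translation": [0.1, -0.3, 0.6], "yaw": 0}, {"translation": [0.1, -0.3, 0.6], "yaw": 0}]}}

```text
time_s: 23.55
position: [0.4661, -0.0765, 0.3988]
eef_rot: [2.196, 2.24, 0.007]
ft_force: [-0.0, 0.4, -0.5]
finger_gap: -0.0001
grasp_force: 0.0
```

```bash
python3 - <<'E'
from h import *
s=arm.sense(); print(s['time_s'],s['position'])
w=cam('wrist');a=cam('scene');b=cam('side')
import pickle;pickle.dump((w,a,b),open('l.pkl','wb'))
im=np.hstack([cv2.resize(w['color'],(400,300)),cv2.resize(a['color'][80:280,180:446],(400,300))]);im=np.vstack([im,np.hstack([cv2.resize(b['color'][90:240,180:380],(400,300),interpolation=3),cv2.resize(w['color'][0:192,150:406],(400,300),interpolation=3)])])
cv2.imwrite('pics/l.png',im)
E
```

```text
23.55 [ 0.46607103 -0.07648501  0.39882499]
```

View pics/l.png

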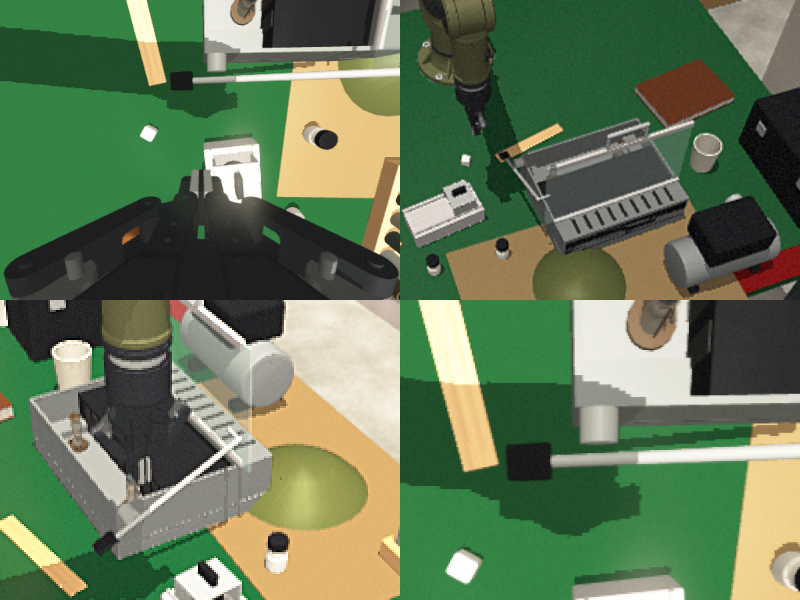

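The stay is up, its rod rising to the flap's edge (side quadrant (240,435)). Two figures stand in the bay. Now turning and hovering over figure A.

Call:
{"api": "send_rows", "payload": {"targets": [{"translation": [0.03, 0.2, 0], "yaw": 0.2}, {"translation": [0.06, 0.4, 0], "yaw": 0.4}, {"translation": [0.1, 0.6, 0], "yaw": 0.6}, {"translation": [0.14, 0.71, 0], "yaw": 0.8}, {"translation": [0.14, 0.71, 0], "yaw": 1}, {"translation": [0.14, 0.71, 0], "yaw": 1}], "grip": 0.2}}

```text
time_s: 24.45
position: [0.4997, 0.1068, 0.3949]
eef_rot: [-1.161, -2.918, 0.003]
ft_force: [-0.2, -0.1, -0.2]
finger_gap: 0.0511
grasp_force: 0.0
```

Call:
{"api": "send_rows", "payload": {"targets": [{"translation": [0, 0, 0], "yaw": 0.2}, {"translation": [0, 0, 0], "yaw": 0.4}, {"translation": [0, 0, 0], "yaw": 0.6}, {"translation": [0, 0, 0], "yaw": 0.8}, {"translation": [0, 0, 0], "yaw": 1}, {"translation": [0, 0, 0], "yaw": 1}, {"translation": [0, 0, 0], "yaw": 1}]}}

```text
time_s: 25.32
position: [0.5, 0.1053, 0.3959]
eef_rot: [0.036, -3.141, -0.0]
ft_force: [-0.1, -0.7, -0.1]
finger_gap: 0.0511
grasp_force: 0.0
```

```bash
python3 - <<'E'
from h import *
s=arm.sense(); print(s['time_s'],s['position'],s['joints'],R.from_rotvec(s['eef_rot']).as_matrix().round(3).tolist())
w=cam('wrist');b=cam('side');a=cam('scene')
import pickle;pickle.dump((w,b,a),open('m.pkl','wb'))
P=cloud(w)
# figure points: in bay above floor
bx=np.array([np.cos(.029),np.sin(.029)]);by=np.array([-bx[1],bx[0]])
# hinge (.668,.2) -> booth coords relative to handle foot
q=P[...,:2]-np.array([.553,.197]); X=q@bx;Y=q@by
m=(w['depth']>0)&(abs(Y)<.11)&(X>-.08)&(X<.0)&(P[...,2]>.055)&(P[...,2]<.1)
n,l,st,c=cv2.connectedComponentsWithStats(m.astype(np.uint8))
for i in range(1,n):
    if st[i,4]>15: print(st[i],P[l==i].mean(0).round(4),np.ptp(P[l==i],axis=0).round(3),P[l==i][:,2].max())
for c in(a,b):
    P=cloud(c);q=P[...,:2]-np.array([.553,.197]);X=q@bx;Y=q@by
    # flap: rim points upright
    m=(c['depth']>0)&(abs(Y)<.18)&(P[...,2]>.2)&(P[...,2]<.36)&(X>.0)&(X<.2)
    print(c['n'],m.sum(),[(z,X[m&(abs(P[...,2]-z)<.01)].mean().round(3)) for z in(.22,.26,.3,.34)])
im=cv2.resize(w['color'],(800,600));cv2.imwrite('pics/m.png',im)
E
```

```text
25.325 [0.50001394 0.10531941 0.39591335] [-0.89159947  0.01669528  0.64484535  1.82350606 -0.01062652  1.30512201
  1.34994494] [[-1.0, -0.023, -0.0], [-0.023, 1.0, 0.0], [0.0, 0.0, -1.0]]
[395 179  39  23 526] [0.5086 0.2856 0.0779] [0.021 0.027 0.039] 0.09459169398274558
[243 186  18  21 263] [0.5208 0.1015 0.0823] [0.018 0.019 0.038] 0.0934734222507363
[ 239  210  195   18 2701] [0.5477 0.2007 0.0765] [0.014 0.22  0.034] 0.08889338157802984
scene 2039 [(0.22, np.float64(0.115)), (0.26, np.float64(0.113)), (0.3, np.float64(0.112)), (0.34, np.float64(0.109))]
side 2027 [(0.22, np.float64(0.112)), (0.26, np.float64(0.111)), (0.3, np.float64(0.109)), (0.34, np.float64(0.105))]
```

View pics/m.png

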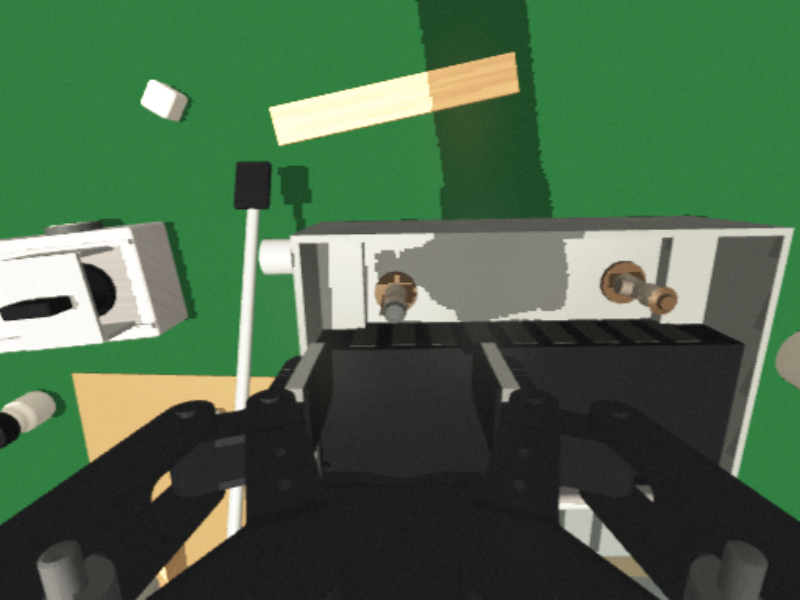

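Figures at A (397,290) and B/drummer (623,282), both upright.

```bash
python3 - <<'E'
from h import *
import pickle
w,b,a=pickle.load(open('m.pkl','rb'))
for n,p,z in(('Abase',(397,291),.034),('Atop',(394,313),.09),('Bbase',(624,282),.034),('Bhat',(663,300),.088)):
    print(n,onz(w,p[0]*.64,p[1]*.64,z).round(4))
print('pad z',pt(w,252*.64,185*.64))
E
```

```text
Abase [0.5219 0.103  0.034 ]
Atop [0.523  0.1015 0.09  ]
Bbase [0.5099 0.2904 0.034 ]
Bhat [0.5098 0.2896 0.088 ]
pad z [0.4385405  0.00281746 0.07502501]
```

Call:
{"api": "send_rows", "payload": {"targets": [{"translation": [0.04, -0.006, 0], "yaw": 0}, {"translation": [0.09, -0.013, -0.1], "yaw": 0}, {"translation": [0.09, -0.013, -0.25], "yaw": 0}, {"translation": [0.09, -0.013, -0.4], "yaw": 0}, {"translation": [0.09, -0.013, -0.55], "yaw": 0}, {"translation": [0.09, -0.013, -0.712], "yaw": 0}, {"translation": [0.09, -0.013, -0.712], "yaw": 0}, {"translation": [0.09, -0.013, -0.712], "yaw": 0}]}}

```text
time_s: 26.48
position: [0.5236, 0.1019, 0.2193]
eef_rot: [-0.041, 3.14, -0.0]
ft_force: [-0.2, -0.0, 0.4]
finger_gap: 0.0509
grasp_force: 0.0
```

Call:
{"api": "send_rows", "payload": {"targets": [{"translation": [0, 0, 0], "yaw": 0}, {"translation": [0, 0, 0], "yaw": 0}, {"translation": [0, 0, 0], "yaw": 0}, {"translation": [0, 0, 0], "yaw": 0}, {"translation": [0, 0, 0], "yaw": 0}], "grip": -1}}

```text
time_s: 27.1
position: [0.5234, 0.1021, 0.2197]
eef_rot: [-0.042, 3.139, 0.002]
ft_force: [-0.3, 0.1, 6.5]
finger_gap: 0.0167
grasp_force: 58.4
```

Call:
{"api": "send_rows", "payload": {"targets": [{"translation": [0, 0, 0.1], "yaw": 0}, {"translation": [0, 0, 0.2], "yaw": 0}, {"translation": [0, 0, 0.35], "yaw": 0}, {"translation": [-0.05, 0, 0.5], "yaw": 0}, {"translation": [-0.05, 0, 0.6], "yaw": 0}, {"translation": [-0.05, -0.2, 0.6], "yaw": 0}, {"translation": [-0.05, -0.4, 0.6], "yaw": 0}, {"translation": [-0.05, -0.6, 0.6], "yaw": 0}, {"translation": [-0.05, -0.8, 0.6], "yaw": 0}, {"translation": [-0.05, -1, 0.6], "yaw": 0}]}}

```text
time_s: 28.35
position: [0.5098, -0.1494, 0.3685]
eef_rot: [-0.043, 3.14, 0.002]
ft_force: [0.1, -0.2, -0.2]
finger_gap: 0.0163
grasp_force: 58.6
```

Held firmly (gap 16 mm). Over to the tray for one close look.

Call:
{"api": "send_rows", "payload": {"targets": [{"translation": [0, -0.2, 0], "yaw": 0}, {"translation": [0, -0.4, 0], "yaw": 0}, {"translation": [-0.05, -0.6, 0], "yaw": 0}, {"translation": [-0.05, -0.72, 0], "yaw": 0}, {"translation": [-0.05, -0.72, 0], "yaw": 0}, {"translation": [-0.05, -0.72, 0], "yaw": 0}]}}

```text
time_s: 29.1
position: [0.4979, -0.3271, 0.3679]
eef_rot: [0.043, -3.141, -0.002]
ft_force: [-0.1, -0.0, -0.7]
finger_gap: 0.0168
grasp_force: 58.7
```

```bash
python3 - <<'E'
from h import *
s=arm.sense(); print(s['time_s'],s['position'],s['joints'])
import pickle
w,a,b=cam('wrist'),cam('scene'),cam('side');pickle.dump((w,a,b),open('n.pkl','wb'))
for c,S in((w,0),(a,1),(b,2)):
    P=cloud(c);h=cv2.cvtColor(c['color'],cv2.COLOR_BGR2HSV)
    m=((h[...,0]>8)&(h[...,0]<28)&(h[...,1]>50)&(h[...,2]>60)&(c['depth']>0)&(P[...,2]<.025)&(abs(P[...,0]-.52)<.1)&(abs(P[...,1]+.395)<.13)).astype(np.uint8)
    m=cv2.morphologyEx(m,cv2.MORPH_OPEN,np.ones((3,3)))
    cs=max(cv2.findContours(m,0,2)[0],key=cv2.contourArea)
    q=np.array([onz(c,*p[0],.008)[:2] for p in cs],np.float32)
    print(c['n'],m.sum(),cv2.minAreaRect(q))
im=np.hstack([cv2.resize(w['color'],(400,300)),cv2.resize(b['color'][260:384,270:410],(400,300))])
cv2.imwrite('pics/n.png',im)
P=cloud(b)
E
```

```text
29.1 [ 0.49793921 -0.32712201  0.36794333] [-0.25797802  0.32770816  0.97225711  1.67009503 -0.28105196  1.29385507
  2.36602974]
wrist 10815 ((0.5166739821434021, -0.3934935927391052), (0.12009351700544357, 0.17063966393470764), 7.069934844970703)
scene 1279 ((0.5209934115409851, -0.3930239677429199), (0.1222686842083931, 0.16784173250198364), 6.891087532043457)
side 179 ((0.5019943118095398, -0.32871103286743164), (0.04215296357870102, 0.027212385088205338), 85.5427017211914)
```

View pics/n.png

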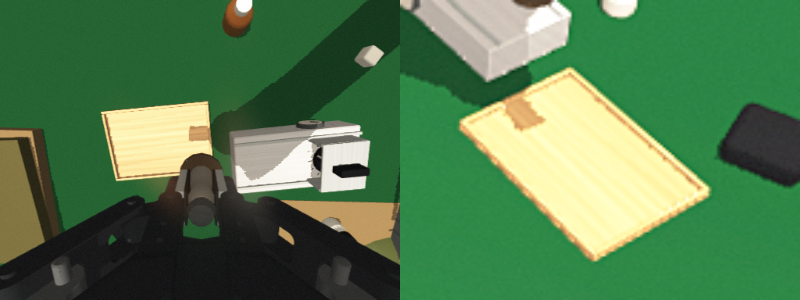

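Tray centre ≈(0.5185,-0.3935), yaw 7°. The figure hangs upright in the fingers. I'll place it at the far spot (0.523,-0.431).

Call:
{"api": "send_rows", "payload": {"targets": [{"translation": [0.05, -0.2, 0], "yaw": -0.2}, {"translation": [0.102, -0.408, 0], "yaw": -0.4}, {"translation": [0.102, -0.408, 0], "yaw": -0.6}, {"translation": [0.102, -0.408, -0.2], "yaw": -0.667}, {"translation": [0.102, -0.408, -0.4], "yaw": -0.667}, {"translation": [0.102, -0.408, -0.58], "yaw": -0.667}, {"translation": [0.102, -0.408, -0.65], "yaw": -0.667}, {"translation": [0.102, -0.408, -0.65], "yaw": -0.667}, {"translation": [0.102, -0.408, -0.65], "yaw": -0.667}]}}

```text
time_s: 30.38
position: [0.5239, -0.4306, 0.208]
eef_rot: [0.771, 3.042, -0.002]
ft_force: [-0.0, -0.4, -0.9]
finger_gap: 0.0164
grasp_force: 58.8
```

```bash
python3 - <<'E'
from h import *
s=arm.sense();print(s['position'],s['joints'],s['ft_force'],R.from_rotvec(s['eef_rot']).as_matrix().round(3).tolist())
E
```

```text
[ 0.52391295 -0.43059287  0.20796592] [-1.75692779e-03  7.12461038e-01  9.23051648e-01  1.60239993e+00
 -6.12775816e-01  1.13625986e+00  2.14368311e+00] [-0.01926473 -0.4054229  -0.94100932] [[-0.879, 0.476, 0.003], [0.476, 0.879, -0.002], [-0.003, -0.001, -1.0]]
```

Call:
{"api": "send_rows", "payload": {"targets": [{"translation": [0, 0, -0.03], "yaw": 0}, {"translation": [0, 0, -0.047], "yaw": 0}, {"translation": [0, 0, -0.047], "yaw": 0}, {"translation": [0, 0, -0.047], "yaw": 0}]}}

```text
time_s: 30.88
position: [0.5234, -0.4303, 0.1958]
eef_rot: [0.772, 3.044, 0.001]
ft_force: [-2.6, 1.6, 7.7]
finger_gap: 0.0167
grasp_force: 59.8
```

Call:
{"api": "send_rows", "payload": {"targets": [{"translation": [0, 0, 0], "yaw": 0}, {"translation": [0, 0, 0], "yaw": 0}, {"translation": [0, 0, 0], "yaw": 0}, {"translation": [0, 0, 0.05], "yaw": 0}, {"translation": [0, 0, 0.2], "yaw": 0}, {"translation": [0, 0, 0.4], "yaw": 0}, {"translation": [0, 0, 0.6], "yaw": 0}, {"translation": [-0.02, 0.2, 0.75], "yaw": 0.2}, {"translation": [-0.04, 0.4, 0.75], "yaw": 0.4}, {"translation": [-0.04, 0.6, 0.75], "yaw": 0.6}], "grip": 0.2}}

```text
time_s: 32.12
position: [0.5125, -0.2793, 0.3827]
eef_rot: [0.035, 3.139, 0.0]
ft_force: [0.6, -0.2, 0.5]
finger_gap: 0.0508
grasp_force: 0.0
```

```bash
python3 - <<'E'
from h import *
s=arm.sense();print(s['time_s'],s['position'],s['joints'])
for n in('scene','side'):
    c=cam(n);P=cloud(c)
    m=(c['depth']>0)&(P[...,2]>.03)&(P[...,2]<.1)&(abs(P[...,0]-.52)<.07)&(abs(P[...,1]+.395)<.08)
    print(n,m.sum(),P[m].mean(0).round(3),P[m].max(0).round(3),P[m].min(0).round(3))
    # booth figs
    m=(c['depth']>0)&(P[...,2]>.045)&(P[...,2]<.1)&(P[...,0]>.48)&(P[...,0]<.54)&(P[...,1]>.08)&(P[...,1]<.31)
    k,l,st,_=cv2.connectedComponentsWithStats(m.astype(np.uint8))
    print([(st[i,4],P[l==i].mean(0).round(3)) for i in range(1,k) if st[i,4]>8])
E
```

```text
32.125 [ 0.51251709 -0.2793194   0.38268045] [-0.40711422  0.2944007   1.03372131  1.68286753 -0.26199222  1.31187991
  2.2239894 ]
scene 44 [ 0.53  -0.433  0.051] [ 0.539 -0.424  0.071] [ 0.519 -0.443  0.03 ]
[]
side 109 [ 0.524 -0.435  0.053] [ 0.538 -0.425  0.072] [ 0.519 -0.445  0.031]
[(np.int32(69), array([0.512, 0.281, 0.071]))]
```

Call:
{"api": "send_rows", "payload": {"targets": [{"translation": [0, 0.25, 0], "yaw": 0}, {"translation": [0, 0.5, 0], "yaw": 0}, {"translation": [0, 0.75, 0], "yaw": 0}, {"translation": [0, 1, 0], "yaw": 0}]}}

```text
time_s: 32.72
position: [0.513, -0.0292, 0.3823]
eef_rot: [0.044, 3.14, 0.002]
ft_force: [1.5, 0.4, -0.2]
finger_gap: 0.0511
grasp_force: 0.0
```

Call:
{"api": "send_rows", "payload": {"targets": [{"translation": [0, 0.25, 0], "yaw": 0.06}, {"translation": [0, 0.5, 0], "yaw": 0.06}, {"translation": [0, 0.75, 0], "yaw": 0.06}, {"translation": [-0.02, 1, 0], "yaw": 0.06}, {"translation": [-0.04, 1, 0], "yaw": 0.06}, {"translation": [-0.04, 1, 0], "yaw": 0.06}, {"translation": [-0.04, 1, 0], "yaw": 0.06}]}}

```text
time_s: 33.6
position: [0.504, 0.2178, 0.3818]
eef_rot: [-0.028, 3.141, 0.0]
ft_force: [-0.2, -0.4, -0.0]
finger_gap: 0.051
grasp_force: 0.0
```

```bash
python3 - <<'E'
from h import *
s=arm.sense();print(s['time_s'],s['position'],s['joints'])
w=cam('wrist');P=cloud(w)
m=(w['depth']>0)&(P[...,2]>.045)&(P[...,2]<.1)&(P[...,0]>.475)&(P[...,0]<.54)&(P[...,1]>.08)&(P[...,1]<.31)
k,l,st,_=cv2.connectedComponentsWithStats(m.astype(np.uint8))
for i in range(1,k):
    if st[i,4]>20:
        Q=P[l==i]; t=Q[Q[:,2]>.08]; print(st[i],Q.mean(0).round(4),t.mean(0).round(4),Q[:,2].max(),np.ptp(Q,axis=0))
# base by colour disc: hsv orange
h=cv2.cvtColor(w['color'],cv2.COLOR_BGR2HSV)
m2=(w['depth']>0)&(P[...,2]>.030)&(P[...,2]<.04)&(P[...,0]>.475)&(P[...,0]<.542)&(P[...,1]>.2)&(P[...,1]<.31)
print(m2.sum(),P[m2].min(0),P[m2].max(0))
a=cam('scene');P=cloud(a);q=P[...,:2]-np.array([.553,.197]);X=q[...,0];m=(a['depth']>0)&(abs(q[...,1])<.18)&(P[...,2]>.2)&(P[...,2]<.36)&(X>.0)&(X<.2)
print([(z,X[m&(abs(P[...,2]-z)<.01)].mean().round(3)) for z in(.22,.26,.3,.34)])
E
```

```text
33.6 [0.50397192 0.21777512 0.3818337 ] [-1.14243988  0.13576991  0.75225758  1.76040166 -0.09666573  1.28237703
  1.22114797]
[304 173  32  26 501] [0.5081 0.2867 0.078 ] [0.5094 0.2895 0.0894] 0.09472446781688404 [0.01995171 0.02698998 0.04962359]
603 [0.47507235 0.20015508 0.03000093] [0.54180396 0.30953228 0.03992239]
[(0.22, np.float64(0.113)), (0.26, np.float64(0.11)), (0.3, np.float64(0.108)), (0.34, np.float64(0.104))]
```

Call:
{"api": "send_rows", "payload": {"targets": [{"translation": [0.026, 0.15, 0], "yaw": 0}, {"translation": [0.026, 0.284, 0], "yaw": 0}, {"translation": [0.026, 0.284, -0.15], "yaw": 0}, {"translation": [0.026, 0.284, -0.3], "yaw": 0}, {"translation": [0.026, 0.284, -0.45], "yaw": 0}, {"translation": [0.026, 0.284, -0.6], "yaw": 0}, {"translation": [0.026, 0.284, -0.65], "yaw": 0}, {"translation": [0.026, 0.284, -0.65], "yaw": 0}, {"translation": [0.026, 0.284, -0.65], "yaw": 0}]}}

```text
time_s: 34.83
position: [0.5106, 0.2912, 0.2206]
eef_rot: [-0.033, 3.139, 0.003]
ft_force: [-0.7, 0.5, 0.1]
finger_gap: 0.0513
grasp_force: 0.0
```

Call:
{"api": "send_rows", "payload": {"targets": [{"translation": [0, 0, 0], "yaw": 0}, {"translation": [0, 0, 0], "yaw": 0}, {"translation": [0, 0, 0], "yaw": 0}, {"translation": [0, 0, 0], "yaw": 0}, {"translation": [0, 0, 0], "yaw": 0}], "grip": -1}}

```text
time_s: 35.45
position: [0.5102, 0.2913, 0.2201]
eef_rot: [-0.034, 3.14, 0.002]
ft_force: [-0.2, -0.7, 6.4]
finger_gap: 0.0162
grasp_force: 58.4
```

Call:
{"api": "send_rows", "payload": {"targets": [{"translation": [0, 0, 0.1], "yaw": 0}, {"translation": [0, 0, 0.2], "yaw": 0}, {"translation": [0, 0, 0.35], "yaw": 0}, {"translation": [0, 0, 0.5], "yaw": 0}, {"translation": [0, 0, 0.65], "yaw": 0}, {"translation": [0, -0.2, 0.65], "yaw": 0}, {"translation": [0, -0.4, 0.65], "yaw": 0}, {"translation": [0, -0.6, 0.65], "yaw": 0}, {"translation": [0, -0.8, 0.65], "yaw": 0}, {"translation": [0, -1, 0.65], "yaw": 0}]}}

```text
time_s: 36.7
position: [0.5093, 0.0394, 0.3813]
eef_rot: [0.034, -3.141, -0.001]
ft_force: [1.2, -0.1, -0.1]
finger_gap: 0.0161
grasp_force: 58.6
```

Call:
{"api": "send_rows", "payload": {"targets": [{"translation": [0, -0.22, 0], "yaw": 0}, {"translation": [0, -0.44, 0], "yaw": -0.15}, {"translation": [0, -0.66, 0], "yaw": -0.3}, {"translation": [0, -0.88, 0], "yaw": -0.45}, {"translation": [0, -1, 0], "yaw": -0.45}]}}

```text
time_s: 37.33
position: [0.5087, -0.2122, 0.3815]
eef_rot: [0.526, 3.097, -0.001]
ft_force: [0.4, -0.2, 0.4]
finger_gap: 0.0163
grasp_force: 58.6
```

```bash
python3 - <<'E'
from h import *
s=arm.sense();print(s['time_s'],s['position'],s['joints'][6])
for n in('scene','side'):
    c=cam(n);P=cloud(c)
    m=(c['depth']>0)&(P[...,2]>.03)&(P[...,2]<.1)&(abs(P[...,0]-.52)<.09)&(abs(P[...,1]+.395)<.1)
    print(n,m.sum(),P[m].mean(0).round(3),P[m].max(0).round(3),P[m].min(0).round(3))
    q=P[...,:2]-np.array([.553,.197]);X=q[...,0];m=(c['depth']>0)&(abs(q[...,1])<.18)&(P[...,2]>.2)&(P[...,2]<.36)&(X>.0)&(X<.2)
    print([(z,X[m&(abs(P[...,2]-z)<.01)].mean().round(3)) for z in(.22,.26,.3,.34)])
E
```

```text
37.325 [ 0.50865364 -0.21218073  0.38154292] 1.7582437133757876
scene 44 [ 0.529 -0.433  0.05 ] [ 0.537 -0.424  0.067] [ 0.519 -0.443  0.03 ]
[(0.22, np.float64(0.111)), (0.26, np.float64(0.108)), (0.3, np.float64(0.105)), (0.34, np.float64(0.1))]
side 108 [ 0.525 -0.435  0.053] [ 0.538 -0.425  0.069] [ 0.518 -0.444  0.03 ]
[(0.22, np.float64(0.106)), (0.26, np.float64(0.103)), (0.3, np.float64(0.1)), (0.34, np.float64(nan))]<stdin>:8: RuntimeWarning: Mean of empty slice.
  ret = ret.dtype.type(ret / rcount)
```

Call:
{"api": "send_rows", "payload": {"targets": [{"translation": [0.008, -0.25, 0], "yaw": 0}, {"translation": [0.016, -0.5, 0], "yaw": 0}, {"translation": [0.018, -0.588, 0], "yaw": 0}, {"translation": [0.018, -0.588, -0.15], "yaw": 0}, {"translation": [0.018, -0.588, -0.35], "yaw": 0}, {"translation": [0.018, -0.588, -0.55], "yaw": 0}, {"translation": [0.018, -0.588, -0.69], "yaw": 0}, {"translation": [0.018, -0.588, -0.69], "yaw": 0}, {"translation": [0.018, -0.588, -0.69], "yaw": 0}]}}

```text
time_s: 38.55
position: [0.515, -0.3558, 0.2103]
eef_rot: [0.517, 3.097, -0.001]
ft_force: [0.4, -1.6, 0.1]
finger_gap: 0.0165
grasp_force: 58.7
```

Call:
{"api": "send_rows", "payload": {"targets": [{"translation": [0, 0, -0.03], "yaw": 0}, {"translation": [0, 0, -0.055], "yaw": 0}, {"translation": [0, 0, -0.055], "yaw": 0}, {"translation": [0, 0, -0.055], "yaw": 0}]}}

```text
time_s: 39.05
position: [0.5147, -0.3561, 0.1961]
eef_rot: [0.519, 3.097, 0.0]
ft_force: [1.0, 1.8, 5.0]
finger_gap: 0.0164
grasp_force: 59.0
```

Call:
{"api": "send_rows", "payload": {"targets": [{"translation": [0, 0, 0], "yaw": 0}, {"translation": [0, 0, 0], "yaw": 0}, {"translation": [0, 0, 0], "yaw": 0}, {"translation": [0, 0, 0.05], "yaw": 0}, {"translation": [0, 0, 0.2], "yaw": 0}, {"translation": [0, 0, 0.4], "yaw": 0}, {"translation": [0, 0, 0.6], "yaw": 0}, {"translation": [-0.02, 0.2, 0.8], "yaw": -0.2}, {"translation": [-0.04, 0.4, 1], "yaw": -0.4}, {"translation": [-0.04, 0.6, 1], "yaw": -0.6}], "grip": 0}}

```text
time_s: 40.3
position: [0.5047, -0.222, 0.4458]
eef_rot: [1.184, 2.905, 0.001]
ft_force: [0.5, 0.8, 1.0]
finger_gap: 0.0427
grasp_force: 0.0
```

```bash
python3 - <<'E'
from h import *
s=arm.sense();print(s['time_s'],s['position'],s['joints'][6],R.from_rotvec(s['eef_rot']).as_matrix().round(3).tolist())
A=[]
for n in('scene','side'):
    c=cam(n);P=cloud(c);A.append(c)
    m=(c['depth']>0)&(P[...,2]>.03)&(P[...,2]<.1)&(abs(P[...,0]-.52)<.09)&(abs(P[...,1]+.395)<.1)
    k,l,st,_=cv2.connectedComponentsWithStats(m.astype(np.uint8))
    print(n,[(st[i,4],P[l==i].mean(0).round(3),P[l==i].max(0).round(3)) for i in range(1,k) if st[i,4]>8])
    m=(c['depth']>0)&(P[...,2]>.045)&(P[...,2]<.1)&(P[...,0]>.48)&(P[...,0]<.54)&(P[...,1]>.08)&(P[...,1]<.31)
    print('bay',m.sum())
    # handle: highest points in booth region
    m=(c['depth']>0)&(abs(P[...,1]-.2)<.06)&(P[...,2]>.325)&(P[...,2]<.37)&(P[...,0]>.5)&(P[...,0]<.75)
    print('handle',m.sum(),P[m].mean(0).round(4) if m.sum() else '')
a,b=A
im=np.hstack([cv2.resize(a['color'][80:280,180:446],(400,300)),cv2.resize(b['color'][60:240,160:400],(400,300))])
im=np.vstack([im,np.hstack([cv2.resize(a['color'][200:275,110:210],(400,300)),cv2.resize(b['color'][260:384,265:430],(400,300))])])
cv2.imwrite('pics/o.png',im)
E
```

```text
40.3 [ 0.50468725 -0.22203062  0.44580075] 1.3162907634729393 [[-0.715, 0.699, 0.005], [0.699, 0.715, -0.001], [-0.004, 0.002, -1.0]]
scene [(np.int32(42), array([ 0.52 , -0.358,  0.054]), array([ 0.529, -0.348,  0.07 ])), (np.int32(44), array([ 0.53 , -0.433,  0.051]), array([ 0.537, -0.424,  0.07 ]))]
bay 1
handle 110 [0.6499 0.1984 0.3432]
side [(np.int32(119), array([ 0.515, -0.362,  0.052]), array([ 0.527, -0.347,  0.07 ])), (np.int32(111), array([ 0.524, -0.435,  0.053]), array([ 0.538, -0.426,  0.069]))]
bay 0
handle 108 [0.6466 0.1932 0.3428]
```

View pics/o.png

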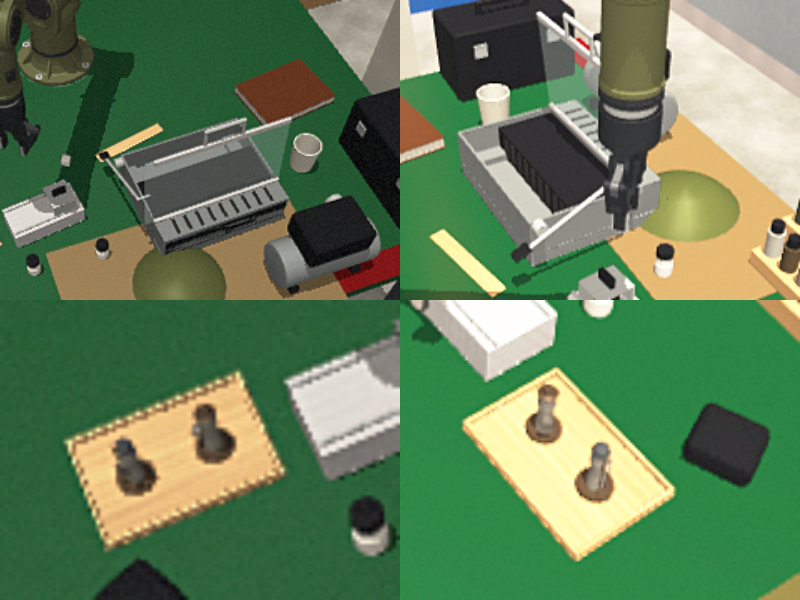

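Both figures stand upright in the tray, the bay is empty, and the flap (~1.48 rad) is clear of the stay. Next I'll go over the stay's rear arm.

Call:
{"api": "send_rows", "payload": {"targets": [{"translation": [0.02, 0.2, 0], "yaw": -0.2}, {"translation": [0.05, 0.4, 0], "yaw": -0.4}, {"translation": [0.07, 0.6, -0.1], "yaw": -0.6}, {"translation": [0.09, 0.8, -0.2], "yaw": -0.8}, {"translation": [0.1, 0.9, -0.35], "yaw": -0.98}, {"translation": [0.1, 0.9, -0.4], "yaw": -0.98}, {"translation": [0.1, 0.9, -0.4], "yaw": -0.98}], "grip": -1}}

```text
time_s: 41.28
position: [0.5298, 0.0017, 0.3426]
eef_rot: [2.183, 2.259, -0.003]
ft_force: [-0.5, -0.6, 0.2]
finger_gap: 0.0001
grasp_force: 0.0
```

```bash
python3 - <<'E'
from h import *
s=arm.sense();print(s['time_s'],s['position'],s['finger_gap'],R.from_rotvec(s['eef_rot']).as_matrix().round(3).tolist())
for n in('scene','side','wrist'):
    c=cam(n);P=cloud(c)
    for x in(.46,.5,.52,.54,.56,.6):
        m=(c['depth']>0)&(abs(P[...,0]-x)<.01)&(abs(P[...,1]-.003)<.02)&(P[...,2]>.06)&(P[...,2]<.2)
        if m.sum(): print(n,x,m.sum(),np.median(P[m],axis=0).round(4))
    if n!='wrist':
        m=(c['depth']>0)&(abs(P[...,1]-.2)<.06)&(P[...,2]>.325)&(P[...,2]<.37)&(P[...,0]>.5)&(P[...,0]<.75)
        print('handle',m.sum(),P[m].mean(0).round(4) if m.sum() else '')
E
```

```text
41.275 [0.52978234 0.00174971 0.34262998] 5.132460329604241e-05 [[-0.034, 0.999, -0.001], [0.999, 0.034, -0.002], [-0.002, -0.001, -1.0]]
scene 0.46 16 [ 0.4551 -0.0013  0.0778]
scene 0.5 21 [0.4943 0.0123 0.0929]
scene 0.52 8 [0.5213 0.0018 0.1089]
scene 0.54 25 [ 0.5397 -0.0038  0.1794]
scene 0.56 9 [0.5613 0.0043 0.1284]
scene 0.6 8 [0.599  0.0056 0.1469]
handle 114 [0.6485 0.1978 0.3429]
side 0.46 30 [ 0.4563 -0.0015  0.0795]
side 0.5 41 [0.4964 0.0026 0.097 ]
side 0.52 71 [ 0.5224 -0.0049  0.182 ]
side 0.54 60 [ 0.538  -0.0082  0.1819]
side 0.56 25 [0.5599 0.0023 0.1266]
side 0.6 23 [0.5985 0.0038 0.147 ]
handle 0 
wrist 0.46 282 [0.4544 0.0038 0.0816]
wrist 0.5 320 [0.4962 0.0074 0.1009]
wrist 0.52 730 [0.5224 0.009  0.1841]
wrist 0.54 738 [0.5378 0.0096 0.1827]
wrist 0.56 324 [0.5605 0.0081 0.1317]
wrist 0.6 438 [0.6004 0.0095 0.1513]
```

Call:
{"api": "send_rows", "payload": {"targets": [{"translation": [0, 0.01, -0.1], "yaw": 0}, {"translation": [0, 0.01, -0.2], "yaw": 0}, {"translation": [0.005, 0.01, -0.23], "yaw": 0}, {"translation": [0.01, 0.01, -0.26], "yaw": 0}, {"translation": [0.015, 0.01, -0.28], "yaw": 0}, {"translation": [0.015, 0.01, -0.295], "yaw": 0}, {"translation": [0.015, 0.01, -0.303], "yaw": 0}, {"translation": [0.015, 0.01, -0.303], "yaw": 0}]}}

```text
time_s: 42.42
position: [0.534, 0.0062, 0.2674]
eef_rot: [2.182, 2.259, 0.001]
ft_force: [0.2, -0.2, 3.1]
finger_gap: 0.0003
grasp_force: 1.7
```

```bash
python3 - <<'E'
from h import *
s=arm.sense();print(s['time_s'],s['position'],s['ft_force'])
for n in('scene','side'):
    c=cam(n);P=cloud(c)
    for x in(.435,.47,.6,.64):
        m=(c['depth']>0)&(abs(P[...,0]-x)<.01)&(abs(P[...,1]-.003)<.012)&(P[...,2]>.05)&(P[...,2]<.2)
        if m.sum(): print(n,x,m.sum(),np.median(P[m],axis=0).round(4))
E
```

```text
42.425 [0.53404505 0.00616104 0.26737442] [ 0.16865751 -0.16063152  3.10129334]
scene 0.435 10 [ 0.4347 -0.0044  0.0929]
scene 0.47 9 [0.4668 0.0006 0.0925]
scene 0.6 33 [0.5953 0.0042 0.1812]
scene 0.64 11 [0.6387 0.0073 0.0913]
side 0.435 34 [0.435  0.0018 0.0964]
side 0.47 42 [4.762e-01 4.000e-04 9.590e-02]
side 0.6 34 [0.5952 0.002  0.1356]
side 0.64 19 [0.6385 0.0051 0.0917]
```

Call:
{"api": "send_rows", "payload": {"targets": [{"translation": [0, 0, -0.006], "yaw": 0}, {"translation": [0, 0, -0.01], "yaw": 0}, {"translation": [0, 0, -0.01], "yaw": 0}]}}

```text
time_s: 42.9
position: [0.5344, 0.0059, 0.2668]
eef_rot: [-2.182, -2.259, -0.002]
ft_force: [-4.8, 0.6, 20.6]
finger_gap: -0.0005
grasp_force: 10.7
```

Call:
{"api": "send_rows", "payload": {"targets": [{"translation": [0, 0, 0.2], "yaw": 0}, {"translation": [0, 0, 0.4], "yaw": 0}, {"translation": [0, 0, 0.6], "yaw": 0}, {"translation": [0, 0.1, 0.8], "yaw": 0}, {"translation": [0, 0.25, 1], "yaw": 0}, {"translation": [0, 0.4, 1], "yaw": 0}, {"translation": [0, 0.4, 1], "yaw": 0}], "grip": -0.2}}

```text
time_s: 43.78
position: [0.533, 0.1109, 0.5138]
eef_rot: [-2.174, -2.267, 0.002]
ft_force: [-0.9, -0.5, -0.9]
finger_gap: 0.0339
grasp_force: 0.0
```

Call:
{"api": "send_rows", "payload": {"targets": [{"translation": [0, 0, 0.15], "yaw": 0}, {"translation": [0.2, 0.2, 0.15], "yaw": 0}, {"translation": [0.4, 0.37, 0.15], "yaw": 0}, {"translation": [0.45, 0.37, 0.15], "yaw": 0}, {"translation": [0.45, 0.37, 0.15], "yaw": 0}]}}

```text
time_s: 44.4
position: [0.6473, 0.1987, 0.5494]
eef_rot: [2.184, 2.258, -0.008]
ft_force: [-0.6, -0.7, 0.1]
finger_gap: 0.0343
grasp_force: 0.0
```

```bash
python3 - <<'E'
from h import *
s=arm.sense();print(s['time_s'],s['position'],s['finger_gap'])
for n in('scene','side','wrist'):
    c=cam(n);P=cloud(c)
    m=(c['depth']>0)&(abs(P[...,1]-.2)<.06)&(P[...,2]>.325)&(P[...,2]<.36)&(P[...,0]>.5)&(P[...,0]<.75)
    print('handle',n,m.sum(),np.median(P[m],axis=0).round(4) if m.sum() else '')
    if n=='wrist':cv2.imwrite('pics/p.png',cv2.resize(c['color'],(800,600)))
    for x in(.435,.47,.6,.64):
        m=(c['depth']>0)&(abs(P[...,0]-x)<.01)&(abs(P[...,1]-.003)<.012)&(P[...,2]>.05)&(P[...,2]<.2)
        if m.sum(): print(n,x,m.sum(),np.median(P[m],axis=0).round(4))
E
```

```text
44.4 [0.64727997 0.19868671 0.54938474] 0.034311863294898784
handle scene 74 [0.6446 0.1835 0.3441]
scene 0.435 20 [0.4348 0.0005 0.096 ]
scene 0.47 12 [0.4719 0.0012 0.0904]
scene 0.6 11 [0.6004 0.0051 0.0922]
scene 0.64 9 [0.6389 0.0072 0.0904]
handle side 103 [0.6393 0.1924 0.3451]
side 0.435 33 [0.4351 0.0021 0.0963]
side 0.47 26 [ 0.4733 -0.0014  0.0937]
side 0.6 18 [0.6005 0.0037 0.0924]
side 0.64 19 [0.6397 0.0055 0.0919]
handle wrist 1907 [0.6389 0.2081 0.3484]
wrist 0.435 12 [0.4281 0.0132 0.097 ]
wrist 0.47 3 [0.4799 0.0065 0.0942]
wrist 0.6 42 [0.6026 0.0109 0.0935]
```

View pics/p.png

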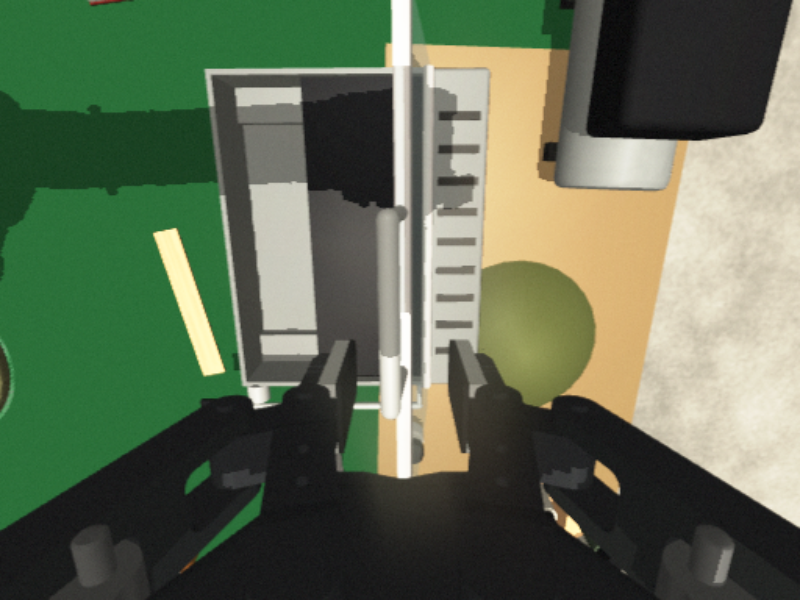

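Stay lies level; the handle bar (x≈388 px, between the fingers) is at x≈0.640, z≈0.343. I'll grip it and lower.

Call:
{"api": "send_rows", "payload": {"targets": [{"translation": [-0.03, 0, 0], "yaw": 0}, {"translation": [-0.03, 0, -0.1], "yaw": 0}, {"translation": [-0.03, 0, -0.2], "yaw": 0}, {"translation": [-0.03, 0, -0.2], "yaw": 0}, {"translation": [-0.03, 0, -0.2], "yaw": 0}]}}

```text
time_s: 45.18
position: [0.6383, 0.1986, 0.5035]
eef_rot: [2.182, 2.26, 0.003]
ft_force: [0.2, -0.8, -0.0]
finger_gap: 0.034
grasp_force: 0.0
```

Call:
{"api": "send_rows", "payload": {"targets": [{"translation": [0, 0, 0], "yaw": 0}, {"translation": [0, 0, 0], "yaw": 0}, {"translation": [0, 0, 0], "yaw": 0}, {"translation": [0, 0, 0], "yaw": 0}], "grip": -1}}

```text
time_s: 45.68
position: [0.6389, 0.1985, 0.5034]
eef_rot: [2.182, 2.259, 0.002]
ft_force: [-1.1, 0.3, 6.3]
finger_gap: 0.0081
grasp_force: 58.7
```

```bash
python3 - <<'E'
from h import *
s=arm.sense();p=s['position'];print(s['time_s'],p,s['finger_gap'],s['ft_force'])
t0=np.arccos(np.clip((.6706-p[0])/.245,-1,1));print('theta',t0)
n=5;st=t0/48
for k in range(5):
    a=t0-st*10*k; print([[round(float(v),3) for v in(.98*(np.cos(a)-np.cos(t)),.029*(np.cos(a)-np.cos(t)),.98*(np.sin(t)-np.sin(a)))] for t in a-st*np.arange(1,11) if t>-.001])
E
```

```text
45.675 [0.63886553 0.19849425 0.50339404] 0.008097073878064793 [-1.11560163  0.34362133  6.28688442]
theta 1.44090292758642
[[-0.029, -0.001, -0.004], [-0.058, -0.002, -0.009], [-0.087, -0.003, -0.015], [-0.115, -0.003, -0.022], [-0.144, -0.004, -0.03], [-0.172, -0.005, -0.038], [-0.2, -0.006, -0.048], [-0.227, -0.007, -0.058], [-0.255, -0.008, -0.069], [-0.282, -0.008, -0.081]]
[[-0.027, -0.001, -0.013], [-0.053, -0.002, -0.026], [-0.078, -0.002, -0.04], [-0.104, -0.003, -0.055], [-0.129, -0.004, -0.071], [-0.153, -0.005, -0.088], [-0.177, -0.005, -0.105], [-0.2, -0.006, -0.123], [-0.223, -0.007, -0.141], [-0.245, -0.007, -0.161]]
[[-0.022, -0.001, -0.02], [-0.043, -0.001, -0.041], [-0.063, -0.002, -0.062], [-0.083, -0.002, -0.084], [-0.102, -0.003, -0.106], [-0.12, -0.004, -0.129], [-0.138, -0.004, -0.152], [-0.155, -0.005, -0.176], [-0.171, -0.005, -0.201], [-0.187, -0.006, -0.226]]
[[-0.015, -0.0, -0.025], [-0.029, -0.001, -0.051], [-0.042, -0.001, -0.078], [-0.054, -0.002, -0.104], [-0.066, -0.002, -0.131], [-0.077, -0.002, -0.159], [-0.087, -0.003, -0.186], [-0.096, -0.003, -0.214], [-0.104, -0.003, -0.243], [-0.111, -0.003, -0.271]]
[[-0.007, -0.0, -0.029], [-0.012, -0.0, -0.058], [-0.017, -0.001, -0.087], [-0.021, -0.001, -0.116], [-0.024, -0.001, -0.145], [-0.026, -0.001, -0.174], [-0.028, -0.001, -0.204], [-0.028, -0.001, -0.233]]
```

Call:
{"api": "send_rows", "payload": {"targets": [{"translation": [-0.029, -0.001, -0.004], "yaw": 0}, {"translation": [-0.058, -0.002, -0.009], "yaw": 0}, {"translation": [-0.087, -0.003, -0.015], "yaw": 0}, {"translation": [-0.115, -0.003, -0.022], "yaw": 0}, {"translation": [-0.144, -0.004, -0.03], "yaw": 0}, {"translation": [-0.172, -0.005, -0.038], "yaw": 0}, {"translation": [-0.2, -0.006, -0.048], "yaw": 0}, {"translation": [-0.227, -0.007, -0.058], "yaw": 0}, {"translation": [-0.255, -0.008, -0.069], "yaw": 0}, {"translation": [-0.282, -0.008, -0.081], "yaw": 0}]}}

```text
time_s: 46.92
position: [0.5694, 0.1958, 0.4845]
eef_rot: [2.181, 2.255, 0.008]
ft_force: [0.4, -0.6, 10.8]
finger_gap: 0.0075
grasp_force: 60.6
```

Call:
{"api": "send_rows", "payload": {"targets": [{"translation": [-0.027, -0.001, -0.013], "yaw": 0}, {"translation": [-0.053, -0.002, -0.026], "yaw": 0}, {"translation": [-0.078, -0.002, -0.04], "yaw": 0}, {"translation": [-0.104, -0.003, -0.055], "yaw": 0}, {"translation": [-0.129, -0.004, -0.071], "yaw": 0}, {"translation": [-0.153, -0.005, -0.088], "yaw": 0}, {"translation": [-0.177, -0.005, -0.105], "yaw": 0}, {"translation": [-0.2, -0.006, -0.123], "yaw": 0}, {"translation": [-0.223, -0.007, -0.141], "yaw": 0}, {"translation": [-0.245, -0.007, -0.161], "yaw": 0}]}}

```text
time_s: 48.18
position: [0.5076, 0.1936, 0.4432]
eef_rot: [2.183, 2.257, 0.001]
ft_force: [-4.2, -4.4, 12.2]
finger_gap: 0.0074
grasp_force: 62.7
```

Call:
{"api": "send_rows", "payload": {"targets": [{"translation": [-0.022, -0.001, -0.02], "yaw": 0}, {"translation": [-0.043, -0.001, -0.041], "yaw": 0}, {"translation": [-0.063, -0.002, -0.062], "yaw": 0}, {"translation": [-0.083, -0.002, -0.084], "yaw": 0}, {"translation": [-0.102, -0.003, -0.106], "yaw": 0}, {"translation": [-0.12, -0.004, -0.129], "yaw": 0}, {"translation": [-0.138, -0.004, -0.152], "yaw": 0}, {"translation": [-0.155, -0.005, -0.176], "yaw": 0}, {"translation": [-0.171, -0.005, -0.201], "yaw": 0}, {"translation": [-0.187, -0.006, -0.226], "yaw": 0}]}}

```text
time_s: 49.42
position: [0.4603, 0.1921, 0.3853]
eef_rot: [2.184, 2.258, -0.004]
ft_force: [-3.6, -3.7, 7.7]
finger_gap: 0.0076
grasp_force: 64.3
```

Call:
{"api": "send_rows", "payload": {"targets": [{"translation": [-0.015, 0, -0.025], "yaw": 0}, {"translation": [-0.029, -0.001, -0.051], "yaw": 0}, {"translation": [-0.042, -0.001, -0.078], "yaw": 0}, {"translation": [-0.054, -0.002, -0.104], "yaw": 0}, {"translation": [-0.066, -0.002, -0.131], "yaw": 0}, {"translation": [-0.077, -0.002, -0.159], "yaw": 0}, {"translation": [-0.087, -0.003, -0.186], "yaw": 0}, {"translation": [-0.096, -0.003, -0.214], "yaw": 0}, {"translation": [-0.104, -0.003, -0.243], "yaw": 0}, {"translation": [-0.111, -0.003, -0.271], "yaw": 0}]}}

```text
time_s: 50.68
position: [0.4321, 0.1912, 0.3167]
eef_rot: [-2.184, -2.258, 0.007]
ft_force: [-4.0, -4.6, 4.6]
finger_gap: 0.0075
grasp_force: 66.5
```

Call:
{"api": "send_rows", "payload": {"targets": [{"translation": [-0.007, 0, -0.029], "yaw": 0}, {"translation": [-0.012, 0, -0.058], "yaw": 0}, {"translation": [-0.017, -0.001, -0.087], "yaw": 0}, {"translation": [-0.021, -0.001, -0.116], "yaw": 0}, {"translation": [-0.024, -0.001, -0.145], "yaw": 0}, {"translation": [-0.026, -0.001, -0.174], "yaw": 0}, {"translation": [-0.028, -0.001, -0.19], "yaw": 0}, {"translation": [-0.028, -0.001, -0.2], "yaw": 0}, {"translation": [-0.028, -0.001, -0.2], "yaw": 0}]}}

```text
time_s: 51.8
position: [0.4247, 0.191, 0.2662]
eef_rot: [2.183, 2.258, -0.008]
ft_force: [-2.2, -4.3, -1.0]
finger_gap: 0.0077
grasp_force: 67.2
```

Call:
{"api": "send_rows", "payload": {"targets": [{"translation": [0, 0, -0.015], "yaw": 0}, {"translation": [0, 0, -0.03], "yaw": 0}, {"translation": [0, 0, -0.04], "yaw": 0}, {"translation": [0, 0, -0.04], "yaw": 0}]}}

```text
time_s: 52.3
position: [0.4248, 0.191, 0.2568]
eef_rot: [-2.183, -2.258, 0.009]
ft_force: [-5.7, -6.0, 6.5]
finger_gap: 0.0078
grasp_force: 68.0
```

Call:
{"api": "send_rows", "payload": {"targets": [{"translation": [0, 0, -0.012], "yaw": 0}, {"translation": [0, 0, -0.012], "yaw": 0}]}}

```text
time_s: 52.55
position: [0.4253, 0.191, 0.2561]
eef_rot: [-2.181, -2.256, 0.012]
ft_force: [-16.2, -9.6, 34.5]
finger_gap: 0.0072
grasp_force: 71.1
```

Call:
{"api": "send_rows", "payload": {"targets": [{"translation": [0, 0, 0], "yaw": 0}, {"translation": [0, 0, 0], "yaw": 0}, {"translation": [0, 0, 0], "yaw": 0}, {"translation": [0, 0, 0.1], "yaw": 0}, {"translation": [0, 0, 0.3], "yaw": 0}, {"translation": [0, 0, 0.5], "yaw": 0}, {"translation": [0, 0.2, 0.6], "yaw": 0}, {"translation": [0, 0.4, 0.6], "yaw": 0}, {"translation": [0, 0.6, 0.6], "yaw": 0}, {"translation": [0, 0.6, 0.6], "yaw": 0}], "grip": -0.3}}

```text
time_s: 53.8
position: [0.4233, 0.348, 0.4027]
eef_rot: [2.171, 2.264, -0.003]
ft_force: [0.3, -0.0, 0.1]
finger_gap: 0.0301
grasp_force: 0.0
```

```bash
python3 - <<'E'
from h import *
s=arm.sense();print(s['time_s'],s['position'],s['ft_force'])
a,b=cam('scene'),cam('side')
for c in(a,b):
    P=cloud(c);d=c['depth']>0;n=c['n']
    m=d&(P[...,2]>.03)&(P[...,2]<.1)&(abs(P[...,0]-.52)<.09)&(abs(P[...,1]+.395)<.1)
    k,l,st,_=cv2.connectedComponentsWithStats(m.astype(np.uint8))
    print(n,[(st[i,4],P[l==i].mean(0).round(3)) for i in range(1,k) if st[i,4]>8])
    m=d&(abs(P[...,1]-.195)<.045)&(P[...,2]>.07)&(P[...,0]>.41)&(P[...,0]<.435)&(P[...,2]<.2)
    print('handle',m.sum(),np.median(P[m],axis=0).round(4) if m.sum() else '')
    m=d&(abs(P[...,1]-.195)<.15)&(P[...,2]>.09)&(P[...,0]>.455)&(P[...,0]<.475)&(P[...,2]<.2)
    print('edge',m.sum(),np.median(P[m],axis=0).round(4) if m.sum() else '')
    for x in(.435,.6,.64):
        m=d&(abs(P[...,0]-x)<.01)&(abs(P[...,1]-.003)<.012)&(P[...,2]>.05)&(P[...,2]<.2)
        if m.sum(): print('stay',x,m.sum(),np.median(P[m],axis=0).round(4))
cv2.imwrite('pics/q.png',np.hstack([cv2.resize(a['color'][90:290,110:376],(400,300)),cv2.resize(b['color'][80:384,120:512],(400,300))]))
E
```

```text
53.8 [0.42328656 0.34801498 0.4026948 ] [ 0.32175123 -0.04212307  0.14520853]
scene [(np.int32(44), array([ 0.52 , -0.358,  0.053])), (np.int32(46), array([ 0.53 , -0.433,  0.05 ]))]
handle 61 [0.4276 0.1967 0.104 ]
edge 182 [0.4701 0.2319 0.104 ]
stay 0.435 20 [0.437  0.0023 0.0958]
stay 0.6 14 [0.5999 0.0059 0.0911]
stay 0.64 13 [0.6405 0.0066 0.0923]
side [(np.int32(121), array([ 0.515, -0.362,  0.052])), (np.int32(108), array([ 0.524, -0.435,  0.053]))]
handle 65 [0.4248 0.1924 0.1057]
edge 310 [0.4687 0.1998 0.1049]
stay 0.435 33 [0.4353 0.0018 0.0966]
stay 0.6 25 [0.5984 0.0055 0.0936]
stay 0.64 23 [0.6399 0.0065 0.093 ]
```

View pics/q.png

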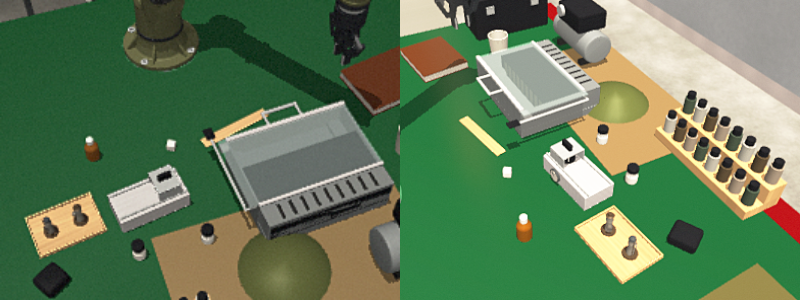

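The final view shows the flap shut, the stay level, the hood over the knob, both figures standing in the tray and the bystanders untouched.

```bash
python3 -c "
from workcell import arm
print(arm.hand_in())"
```

```text
the job is handed in; nothing more can be done
None
```

The job is handed in: the knob is on its rest mark with the hood slid over it, both figures (only two were there) stand upright in the tray, the stay is folded and the flap is shut; the flap was still about 1.45–1.5 rad, sinking slowly above the stay, so it never rested on it and I folded the stay without lifting the flap first.

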